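Pack a jar set: jars in cells, caps tipped from a flap caddy, tally lever clicked

TASK

Pack the set: take the white spacer block out of the carton's long bay and lay it in the blue tray, stand every empty black jar from the bench upright in a cell of its own in the partitioned carton, and tip the orange caddy over the bay just far enough (never past about 60 degrees) that its end flap swings open and all its black caps slide into the bay; then set the caddy back upright on the middle of its black mat, lying along it as it stood. Only when all that is done, count the carton on the grey tally counter: press its roller lever down gently just until it clicks, without overtravel, and let it spring back up. Do not disturb the tape roll, the amber bottle or the glove box.

Things in the scene. Friction and masses are not known exactly. Their poses are not given: they have to be found in the camera images.
- carton: Fixed low cardboard carton, 168 (x) by 282 (y) by 45 mm high, open on top, walls and floor 4 mm; short flaps lean outward by about 25 mm at both y ends (look only, no obstacle). Origin at the centre of its underside. Partitions 38 mm high divide it: at its -y end four jar cells (2 by 2), each 78 by 78 mm inside; at its +y end one open bay, 160 (x) by 110 (y) mm inside.
- cell0 (a point): Centre of the floor of a jar cell (78 by 78 mm, floor 4 mm above the bench); any jar may go in any cell.
- cell1 (a point): Centre of the floor of a jar cell (78 by 78 mm, floor 4 mm above the bench); any jar may go in any cell.
- cell2 (a point): Centre of the floor of a jar cell (78 by 78 mm, floor 4 mm above the bench); any jar may go in any cell.
- cell3 (a point): Centre of the floor of a jar cell (78 by 78 mm, floor 4 mm above the bench); any jar may go in any cell.
- bay (a point): Centre of the floor of the bay for the caps (160 mm along the carton's x, 110 mm along its y; walls round it 45 mm high, 38 mm towards the cells).
- jar0_c (a point): Empty glossy black jar, upright at the start; three or four jars are present, None if absent. Round body 60 mm across up to 49 mm height, then a neck 44 mm across up to the rim at 70 mm; about 110 g, handled as a solid (the fingers go outside the neck). Point: its centre, 35 mm above its underside; z is its own up.
- jar1_c (a point): Empty glossy black jar, upright at the start; three or four jars are present, None if absent. Round body 60 mm across up to 49 mm height, then a neck 44 mm across up to the rim at 70 mm; about 110 g, handled as a solid (the fingers go outside the neck). Point: its centre, 35 mm above its underside; z is its own up.
- jar2_c (a point): Empty glossy black jar, upright at the start; three or four jars are present, None if absent. Round body 60 mm across up to 49 mm height, then a neck 44 mm across up to the rim at 70 mm; about 110 g, handled as a solid (the fingers go outside the neck). Point: its centre, 35 mm above its underside; z is its own up.
- jar3_c (a point): Empty glossy black jar, upright at the start; three or four jars are present, None if absent. Round body 60 mm across up to 49 mm height, then a neck 44 mm across up to the rim at 70 mm; about 110 g, handled as a solid (the fingers go outside the neck). Point: its centre, 35 mm above its underside; z is its own up.
- spacer_c (a point): White rigid plastic spacer block, 110 (x) by 36 (y) by 60 mm high, 50 g, standing in the bay at the start, roughly along the carton's x. Point: its centre.
- tray: Fixed blue open tray for spacers, 100 (x) by 150 (y) by 30 mm high, walls and floor 3 mm. Origin at the centre of its underside.
- mat: Fixed black rubber mat, 200 (x) by 120 (y) by 3 mm, on which the caddy is parked. Origin at the centre of its underside.
- caddy_grip (a point): Orange caddy, 170 (x) by 58 (y) by 36 mm, 240 g plus caps; clear roof with a black grip rib on it (80 mm along x, 16 mm thick in y, 36 to 84 mm above the underside). Point: in the rib on the centre line, 64 mm above the underside; the mouth's lower edge is 85 mm to -x, 61 mm below. x runs along the caddy away from the mouth and flap, z up. Mouth tipped 25 to 35 degrees down: caps slide out.
- flap (a joint): Yellow end flap of the caddy, hinged along the top of its mouth, 29 mm deep, hangs by its weight with a very weak spring; 0 shut, grows to 1.5 rad as it swings outward.
- lid0_c (a point): Black round cap, 46 mm across, 16 mm high, 18 g, smooth; starts lying flat inside the caddy, in a single row; two or three are present, None if absent. Point: its centre, 8 mm above its underside.
- lid1_c (a point): Black round cap, 46 mm across, 16 mm high, 18 g, smooth; starts lying flat inside the caddy, in a single row; two or three are present, None if absent. Point: its centre, 8 mm above its underside.
- lid2_c (a point): Black round cap, 46 mm across, 16 mm high, 18 g, smooth; starts lying flat inside the caddy, in a single row; two or three are present, None if absent. Point: its centre, 8 mm above its underside.
- counter: Fixed grey tally counter, 90 (x) by 60 (y) by 45 mm high. Origin at the centre of its underside. A steel lever is hinged above its +x end (35 mm from the origin, 65 mm above the bench) and rises towards its -x end, carrying a white roller.
- roller (a point): Top of the white roller (16 mm across, 22 mm long along y) at the lever's end, 60 mm from the hinge, 93 mm above the bench at rest; moves with the lever. Pushing it straight down starts to move it at about 1.5 N; it clicks 12 mm down (3.5 N), and 21 mm down (5 N) is overtravel; a spring raises it again.
- lever (a joint): Lever angle, rad: 0 at rest, grows as the roller goes down. Clicks at 0.20; above 0.36 is overtravel; end stop 0.45.
- tape: Bystander: roll of brown tape standing flat, 100 mm across, 48 mm high; origin at the centre of its underside.
- spray: Bystander: amber bottle, 60 mm across, 150 mm high; origin at the centre of its underside.
- gloves: Bystander: blue glove box, 115 (x) by 180 (y) by 65 mm high; origin at the centre of its underside.
Not all that is in view belongs to the job. Leave any yellow look-alike of the part that bears jar0_c alone.

How it is judged:
By the outcome, as a careful person would: the job done as asked, in the order asked, and still so for the second after the job is handed in, with the robot touching nothing.
Of lid0, lid1, lid2 only 2 to 3 are there at a start; the rules pass over those that are not, and their reading is None.
Of jar0, jar1, jar2, jar3 only 3 to 4 are there at a start; the rules pass over those that are not, and their reading is None.
At some moment in a run one of jar0, jar1, jar2, jar3 may be knocked a few centimetres aside while the robot is not near it.
It also fails if it takes over 200 s, if anything falls off the work surface, if the arm or the gripper's body presses on something with over 40 N, if the wrist force passes 120 N, or if a joint passes its speed limit or range.

ROBOT

A 7-joint arm with a two-finger parallel gripper is mounted at the origin on the work surface. World frame = base frame: x ahead of the robot, y to its left, z up, the work surface at z = 0. Lengths are in m, angles in rad, forces in N, time in s.
With the tool pointing down it reaches from about 0.4 to 0.85 m from the base axis. Payload 10.4 kg.
Tool frame: the origin (TCP) lies between the finger pads; the fingertips stand 22 mm ahead of it and the grasp point (between the pads) lies 3 mm ahead of it; z points along the fingers, y is the line along which they close (so a half turn about z gives the same grasp; the last joint's range is limited). The gripper opens to 85 mm and grips with 20 to 120 N. Pads are 22 mm wide; open, the fingers measure 114 mm over their backs; the gripper's body (76 mm by 85 mm) begins 54 mm behind the grasp point. The pads swing forward as they close: fully open they stand 13 mm farther back than shut.
Start: joints at [-1.215, 0.332, -0.065, 1.46, 0.022, 1.35, -0.088], TCP at [0.231, 0.581, 0.253] pointing down, gripper open.
Joint ranges: [-2.6, 2.6], [-0.5, 2.12], [-1.47, 1.34], [0.16, 2.42], [-1.27, 4.41], [0.06, 2.06], [-2.6, 2.6]. Speed limits (rad/s): [2.22, 2.22, 2.79, 2.79, 3.14, 3.14, 3.14].

INTERFACE

Orientations are given as a unit quaternion [x, y, z, w].
In Python, from workcell import manip, camera, ticket, boxes_of, outline_of gives the robot as it stands.
- The arm moves only by the tool carry_out, never from a script. Its argument "deltas" is a list of rows, each a list of 5 numbers: the shift along the tool's x, y, z as a fraction of full scale, then the turn about the tool's z as a fraction of full scale, then the opening, from -1 (shut) to 1 (fully open), so that 0 is half open. In form: [[tx, ty, tz, spin, gripper], ...]. A call has 1 to 20 rows; each row is the pose to reach, as a shift and turn from the pose commanded when the call began, along the tool's axes at that moment; what a row does not reach only later rows make up. Full scale, the value 1, is 150 mm for a shift and 30 degrees for a turn. A row lasts 1/8 s, in which the tool goes at most 62.5 mm and 10.7 degrees, less where a joint would pass 70% of its speed; a pose out of reach is approached as far as the arm can. A call with a number of a shift or a turn outside -1 to 1 is refused whole. A call with a gripper value outside its range is refused whole. The fingers move at their own pace and stop on an object; "force" is the grip in N (left out, the last holds). Time passes only in rows, so rows that repeat a pose let the fingers close. It gives the time, the measured TCP pose, the force, the opening and the grip force at its end, in the units of the state.
- manip.get_obs(): the state, without advancing time (a new reading comes with each control period).
- camera(name): name is "scene" or "top" or "wrist"; returns a dict with "img" (400x640x3 uint8, red, green, blue), "depth" (400x640 float32, m along the optical axis (not along the pixel's ray), 0 where there is no reading), "vertical_fov" (degrees; the focal length in pixels is half the picture's height over the tangent of half this angle, whatever the lens; pixels are square), "cx", "cy" (the principal point, pixels), "R" (3x3) and "t" (3): a world point X has camera coordinates R X + t. Camera axes: x right, y down, z forward; pixel columns grow to the right and rows downward; lengths in m; the calibration is good to about 2 mm. The wrist camera is an equidistant fisheye: a pixel r from the principal point sees the ray r / f radians off the axis. A picture is of the moment at which its call begins.
- ticket.hand_in(): hands the job in; it is judged then, once.
Trained networks look in a picture, given as the dict that the camera call returned (one of the last four; its "shot" number tells which), for a name from the list of things; names that differ only in an ending like _2 or _b are one class to them, and where a whole thing is asked for, a point or a joint stands for the part that bears it (a point fixed in the world has none). Each returns a list of dicts, best first, with "conf" (0 to 1); they miss things now and then, are a little off and sometimes report something else, mostly with a low value. They report only what shows in the picture. A call takes as long as a camera call. They do not tell look-alikes from the thing itself.
- boxes_of(query, picture): "position" ([x, y, z] in m, in world coordinates, good to about 4 mm: the middle of the surface that is visible of it).
- outline_of(query, picture): "region" (400x640 bool, what is visible of it).
The state is a dict: "clock": time; "joint_pos": joint angles; "joint_velocities": joint speeds; "tau": joint torques, N m; "position": TCP position; "ee_rot": TCP orientation; "ft_force": force on the tool from outside, world axes, zero at the start; "torque": the same for the moment, N m; "grip_width": opening from 0.0 (shut) to 1.0 (fully open); "grasp_force": force on a finger pad.
Only numpy, scipy, OpenCV 4.12 (cv2) and the standard library are available. Lean on these libraries where they do the work, as an engineer would, in place of code of your own. Each camera call takes 0.05 s, during which the arm holds its last target. There are 200 camera calls.

## Working session

There is one attempt and no reset: what is moved stays moved. The work goes in short steps, Python scripts to look and compute and a tool call to move; the robot and the scene stay as the last step left them, time stands still between calls to the robot, and variables do not carry over. Pictures are saved under pics/ and viewed, at most 14 in all, crops included, and the job is handed in when it is done.

Besides the shell and the picture viewer there is one more tool, called after "Request:" as name([rows], argument=value, ...), one row to a line, values as JSON. carry_out: Moves the arm, as the interface text tells. Its arguments: {"type":"object","properties":{"deltas":{"type":"array","items":{"type":"array","items":{"type":"number"}}},"force":{"type":"number"}},"required":["deltas"]}

```bash
mkdir -p pics; ls; cat > h.py <<'E'
import numpy as np, cv2
from workcell import manip, camera, ticket, boxes_of, outline_of
from scipy.spatial.transform import Rotation as Rot
def world(p,mask=None):
    "world coords per pixel (pinhole)"
    d=p["depth"]; f=200/np.tan(np.radians(p["vertical_fov"])/2)
    v,u=np.mgrid[0:400,0:640]
    c=np.stack([(u-p["cx"])/f*d,(v-p["cy"])/f*d,d],-1)
    return (c-p["t"])@np.array(p["R"])
def save(n,img,s=1):
    cv2.imwrite("pics/"+n,cv2.resize(img[:,:,::-1],None,fx=s,fy=s,interpolation=cv2.INTER_CUBIC))
def st():
    o=manip.get_obs(); return o
E
python3 - <<'E'
from h import *
o=st(); print({k:np.round(v,3) for k,v in o.items()}); print(Rot.from_quat(o["ee_rot"]).as_matrix().round(2))
for n in("top","scene"):
    p=camera(n); save(n+"0.png",p["img"],1.25)
    for q in "carton jar0_c spacer_c tray mat caddy_grip flap lid0_c counter roller tape spray gloves".split():
        print(n,q,[(np.round(b["position"],3).tolist(),round(b["conf"],2)) for b in boxes_of(q,p)[:6]])
E
```

```text
pics
{'clock': np.float64(0.0), 'joint_pos': array([-1.215,  0.333, -0.065,  1.461,  0.022,  1.35 , -0.088]), 'joint_velocities': array([ 0.   ,  0.001,  0.001,  0.   ,  0.   , -0.001, -0.001]), 'tau': array([ 1.0000e-03, -6.2546e+01,  5.0000e-02, -3.9161e+01,  1.6000e-02,
        1.0000e-02, -0.0000e+00]), 'position': array([0.231, 0.58 , 0.253]), 'ee_rot': array([ 0.188,  0.982, -0.001, -0.   ]), 'ft_force': array([ 0.51 ,  0.102, -0.267]), 'torque': array([ 0.021,  0.012, -0.009]), 'grasp_force': np.float64(0.0), 'grip_width': np.float64(1.002)}
[[-0.93  0.37 -0.  ]
 [ 0.37  0.93 -0.  ]
 [-0.   -0.   -1.  ]]
top carton [([0.35, -0.27, 0.061], 0.61), ([0.556, 0.018, 0.003], 0.56), ([0.472, -0.235, 0.061], 0.43)]
top jar0_c [([0.406, -0.377, 0.062], 0.8), ([0.207, -0.377, 0.061], 0.73)]
top spacer_c [([0.581, 0.314, 0.038], 0.5)]
top tray [([0.649, -0.306, 0.003], 0.82)]
top mat [([0.565, 0.366, 0.0], 0.78), ([0.379, 0.261, 0.082], 0.59)]
top caddy_grip [([0.58, 0.318, 0.037], 0.79)]
top flap [([0.39, 0.262, 0.043], 0.74), ([0.496, 0.327, 0.038], 0.52)]
top lid0_c []
top counter [([
[... 294 characters left out ...]
], 0.64)]
scene jar0_c [([0.425, -0.371, 0.048], 0.73), ([0.221, -0.377, 0.046], 0.57)]
scene spacer_c [([0.562, 0.125, 0.062], 0.66)]
scene tray [([0.634, -0.304, 0.003], 0.94)]
scene mat [([0.594, 0.362, -0.001], 0.56)]
scene caddy_grip [([0.61, 0.326, 0.042], 0.8)]
scene flap [([0.367, -0.27, 0.047], 0.24)]
scene lid0_c [([0.562, 0.02, 0.018], 0.57)]
scene counter [([0.405, 0.273, 0.044], 0.86), ([0.424, -0.374, 0.046], 0.4), ([0.562, 0.02, 0.015], 0.18)]
scene roller [([0.385, 0.264, 0.081], 0.51)]
scene tape [([0.788, 0.227, 0.047], 0.62)]
scene spray [([0.752, -0.232, 0.086], 0.64), ([0.383, 0.262, 0.08], 0.59)]
scene gloves [([0.79, 0.015, 0.067], 0.81), ([0.562, 0.021, 0.016], 0.18)]
```

View pics/top0.png

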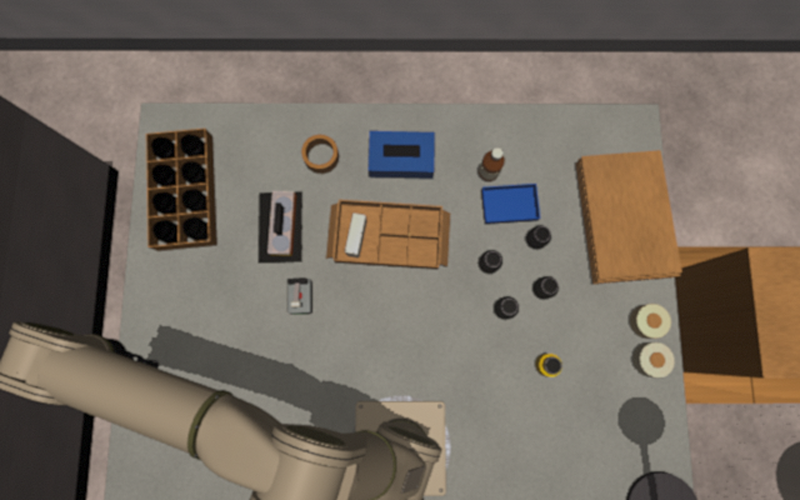

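View pics/scene0.png

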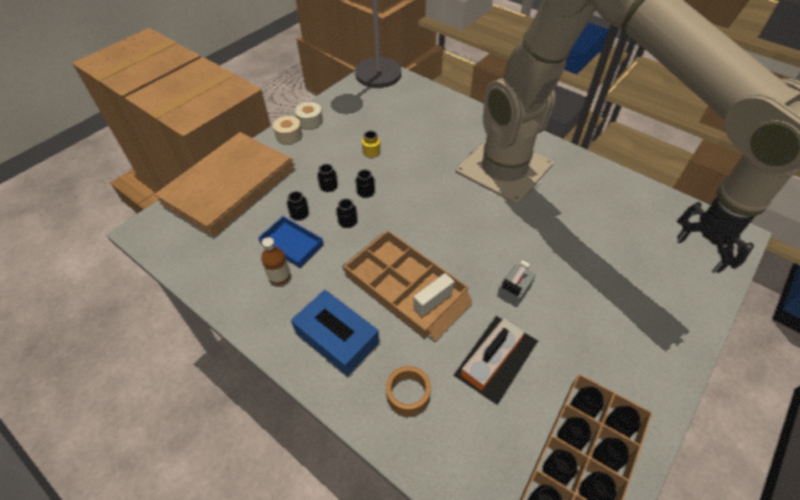

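Top picture (800 px wide): up is +x and left is +y. Candidates for the black jars:
- Four black jars at (490,261), (539,236), (545,287) and (507,307).
- The yellow look-alike at (549,364), which I leave alone.
- Black items in the far-left brown crate around (180,190), not part of the job.

The caddy is at (281,222) on its mat, with the counter at (299,296). The carton is at (390,235) with the spacer in its left bay, and the tray is at (510,204). The bottle, tape and gloves stand above them.

Next I measure with depth and take one close crop.

```bash
cat >> h.py <<'E'
def rect(P,m):
    "centre, size, angle (deg of long side) of the min-area rectangle of masked points"
    q=P[m][:,:2]; c,s,a=cv2.minAreaRect((q*1000).astype(np.float32))
    if s[0]<s[1]: s=(s[1],s[0]); a+=90
    return np.round(c,1).tolist(),np.round(s,1).tolist(),round((a+90)%180-90,1),int(m.sum())
def near(P,x,y,rx,ry): return (abs(P[...,0]-x)<rx)&(abs(P[...,1]-y)<ry)
E
python3 - <<'E'
from h import *
p=camera("top"); P=world(p); z=P[...,2]; im=p["img"].astype(int)
crop=p["img"][150:300,190:460]; save("crop1.png",crop,2.9)
print("f",200/np.tan(np.radians(p["vertical_fov"])/2),"t",p["t"], "bench z",np.median(z[near(P,.45,-.1,.03,.03)]))
for i,(u,v) in enumerate([(490,261),(539,236),(545,287),(507,307)]):
    x,y=P[int(v/1.25),int(u/1.25)][:2]
    m=near(P,x,y,.05,.05)&(z>.062)&(z<.085); print("jar",i,rect(P,m),np.median(z[m]))
    m=near(P,x,y,.05,.05)&(z>.02); print("  all",rect(P,m))
m=near(P,.56,.02,.13,.17)&(z>.040)&(z<.05); print("carton walls",rect(P,m))
m=near(P,.56,.1,.1,.1)&(z>.055)&(z<.07); print("spacer",rect(P,m))
m=near(P,.58,.318,.12,.05)&(z>.028)&(z<.045); print("caddy",rect(P,m))
m=near(P,.58,.318,.12,.05)&(z>.07)&(z<.095); print("rib",rect(P,m))
m=near(P,.57,.32,.15,.1)&(im.sum(-1)<150)&(z<.01)&(z>-.01); print("mat",rect(P,m))
m=near(P,.645,-.305,.1,.11)&(im[...,2]>im[...,0]+50)&(z<.04); print("tray",rect(P,m))
m=near(P,.385,.265,.08,.08)&(z>.037)&(z<.05); print("counter",rect(P,m))
m=near(P,.385,.265,.08,.08)&(z>.075); print("roller",rect(P,m),P[m].mean(0))
for n,x,y in(("gl",.77,0),("spray",.74,-.24),("tape",.78,.22)):
    m=near(P,x,y,.09,.11)&(z>.03); print(n,rect(P,m))
E
```

```text
f 436.42866318371193 t [-0.01759597  0.50324133  1.40471638] bench z 0.0001417073084698156
jar 0 ([478.4, -239.6], [42.9, 42.6], -1.2, 148) 0.06929023963651425
  all ([478.5, -239.2], [59.0, 56.7], -46.7, 275)
jar 1 ([546.4, -371.3], [44.9, 41.6], -46.1, 146) 0.0700114737048112
  all ([543.8, -369.5], [58.1, 54.0], 39.5, 281)
jar 2 ([409.6, -384.7], [43.8, 42.6], -22.8, 152) 0.06914986955904301
  all ([408.0, -384.9], [59.3, 57.4], 88.7, 290)
jar 3 ([355.2, -278.6], [44.1, 40.7], -45.5, 149) 0.06997846597680164
  all ([354.8, -277.5], [58.5, 58.1], -1.6, 285)
carton walls ([555.4, 35.2], [295.8, 169.9], 86.0, 439)
spacer ([549.7, 122.0], [110.8, 36.3], -10.4, 343)
caddy ([586.0, 325.4], [175.1, 60.9], -1.7, 698)
rib ([587.0, 324.1], [81.5, 17.4], -3.7, 144)
mat ([581.8, 333.2], [195.3, 113.7], 2.0, 794)
tray ([642.6, -301.1], [149.7, 101.0], -85.4, 1096)
counter ([385.1, 268.1], [90.7, 57.2], 1.2, 314)
roller ([388.9, 266.8], [68.7, 35.8], -1.0, 66) [0.3725972  0.26751757 0.08557878]
gl ([778.4, -0.4], [179.7, 119.7], 88.2, 1848)
spray ([725.6, -273.9], [125.3, 98.9], -76.4, 377)
tape ([783.1, 224.7], [99.3, 96.7], 1.9, 354)
```

View pics/crop1.png

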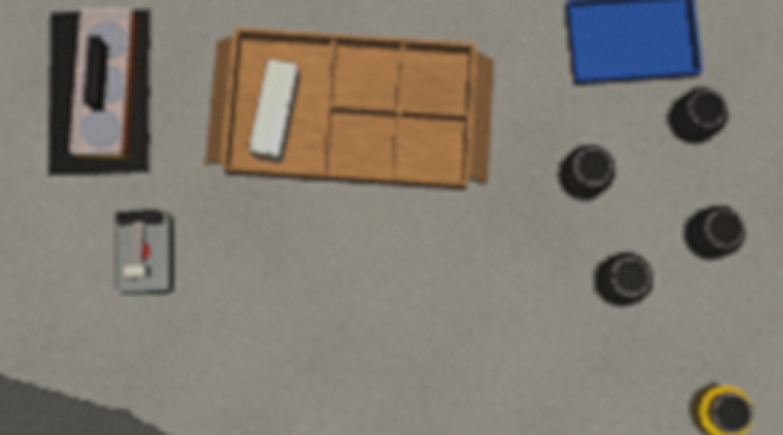

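Crop: the four black jars are at (588,170), (698,113), (714,231) and (624,278), and the yellow one at (722,410) is left alone. The caddy shows three caps under its roof, with its mouth at the bottom (-x). The roller is at (133,270), on the counter's -x end.

Squaring the tool and heading for the spacer.

Request:
carry_out([
  [0,0,0,-0.35,0.5],
  [0,0,0,-0.725,0.5],
  [0,0,0,-0.725,0.5],
])

```text
clock: 1.82
position: [0.2312, 0.5807, 0.2533]
ee_rot: [-0.0, 1.0, 0.0, -0.0]
ft_force: [0.3, -0.2, 1.0]
grip_width: 0.751
grasp_force: 0.0
```

Request:
carry_out([
  [-0.2,-0.3,0,0,0.5],
  [-0.45,-0.65,0,0,0.5],
  [-0.7,-1,0,0,0.5],
])

```text
clock: 2.2
position: [0.3348, 0.4325, 0.2534]
ee_rot: [0.002, 1.0, 0.0, 0.0]
ft_force: [0.8, -0.7, -0.4]
grip_width: 0.75
grasp_force: 0.0
```

Request:
carry_out([
  [-0.2,-0.3,0,0,0.5],
  [-0.45,-0.65,0,0,0.5],
  [-0.7,-1,0,0,0.5],
])

```text
clock: 2.58
position: [0.4376, 0.2858, 0.2537]
ee_rot: [0.002, 1.0, 0.0, 0.0]
ft_force: [1.1, 0.1, 0.6]
grip_width: 0.749
grasp_force: 0.0
```

Request:
carry_out([
  [-0.2,-0.3,0,0,0.5],
  [-0.45,-0.65,0,0,0.5],
  [-0.7,-1,0,0,0.5],
  [-0.7,-1,0,0,0.5],
  [-0.7,-1,0,0,0.5],
])

```text
clock: 3.2
position: [0.5418, 0.1376, 0.2532]
ee_rot: [0.001, 1.0, 0.0, -0.0]
ft_force: [-0.4, 1.2, -1.2]
grip_width: 0.75
grasp_force: 0.0
```

```bash
cat >> h.py <<'E'
def pix(p,u,v,z):
    "world point of a top/scene pixel on the plane at height z"
    f=200/np.tan(np.radians(p["vertical_fov"])/2); R=np.array(p["R"]); C=-R.T@p["t"]
    d=R.T@np.array([(u-p["cx"])/f,(v-p["cy"])/f,1]); return C+d*(z-C[2])/d[2]
def to(x,y,z,yaw=0):
    "delta (tool units) to a world pose; yaw=0: tool x = -X, world-positive yaw in deg"
    o=st(); R=Rot.from_quat(o["ee_rot"]).as_matrix()
    d=R.T@(np.array([x,y,z])-o["position"])/.15
    now=np.degrees(np.arctan2(-R[1,0],-R[0,0]))
    print("to",np.round(d,3),"spin",round(-(yaw-now)/30,3),"| at",o["position"].round(4),"yaw",now.round(2),"F",o["ft_force"].round(1),"w",round(float(o["grip_width"]),3),"g",round(float(o["grasp_force"]),1),"t",round(float(o["clock"]),1))
E
python3 - <<'E'
from h import *
p=camera("top")
K=np.array([pix(p,190+u/2.9,150+v/2.9,.045) for u,v in((238,30),(475,45),(466,187),(226,172))])
print("carton",K.round(3).tolist(),K.mean(0).round(4))
print("roller",pix(p,190+133/2.9,150+270/2.9,.09).round(4))
w=camera("wrist"); save("w1.png",w["img"])
print(Rot.from_matrix(w["R"]).as_euler("xyz",degrees=True), -np.array(w["R"]).T@w["t"],w["cx"],w["cy"],w["vertical_fov"])
to(.55,.122,.055,-10.4)
E
```

```text
carton [[0.644, 0.163, 0.045], [0.626, -0.113, 0.045], [0.459, -0.1, 0.045], [0.476, 0.174, 0.045]] [0.5513 0.031  0.045 ]
roller [0.3607 0.2669 0.09  ]
[179.97794336 -18.21323349  89.9567134 ] [0.46126382 0.13897063 0.37439515] 322.57786778795725 202.13849699415005 65.70646984690485
to [-0.059 -0.114  1.322] spin 0.349 | at [0.5412 0.139  0.2533] yaw 0.06 F [-0.6  0.4 -0.5] w 0.752 g 0.0 t 3.3
```

View pics/w1.png

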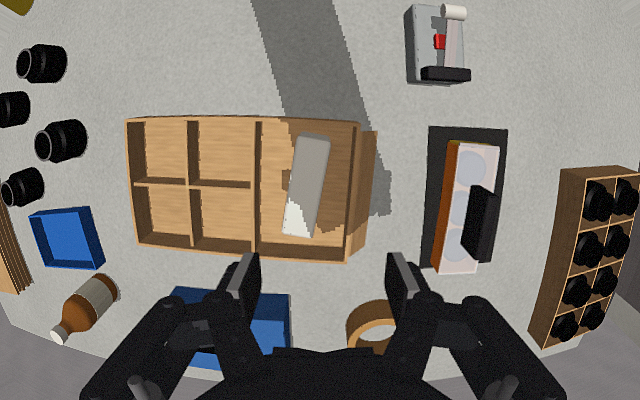

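Wrist view: spacer at (305,185) in the carton bay, caddy at (465,205), counter at (437,45) with its roller at the top end. The grasp is unobstructed, so I go down on the spacer.

Request:
carry_out([
  [-0.06,-0.11,0.3,0.35,0.5],
  [-0.06,-0.11,0.65,0.35,0.5],
  [-0.06,-0.11,1,0.35,0.5],
  [-0.06,-0.11,1,0.35,0.5],
])

```text
clock: 3.8
position: [0.5478, 0.1218, 0.1002]
ee_rot: [0.09, 0.996, -0.001, -0.003]
ft_force: [-0.5, 0.6, 0.1]
grip_width: 0.747
grasp_force: 0.0
```

Request:
carry_out([
  [0,0,0.15,0,0.5],
  [0,0,0.32,0,0.5],
  [0,0,0.32,0,0.5],
  [0,0,0.32,0,-0.4],
  [0,0,0.32,0,-0.4],
  [0,0,0.32,0,-0.4],
  [0,0,0.32,0,-0.4],
  [0,0,0.32,0,-0.4],
], force=30)

```text
clock: 4.8
position: [0.5521, 0.1217, 0.0575]
ee_rot: [0.091, 0.996, 0.001, 0.001]
ft_force: [-2.7, 0.7, 9.2]
grip_width: 0.416
grasp_force: 31.8
```

Request:
carry_out([
  [0,0,-0.2,0,-0.4],
  [0,0,-0.5,0,-0.4],
  [0,0,-0.8,0,-0.4],
  [0,0,-0.8,0,-0.4],
])

```text
clock: 5.3
position: [0.553, 0.1215, 0.18]
ee_rot: [0.091, 0.996, 0.002, 0.003]
ft_force: [-0.1, -0.5, -0.8]
grip_width: 0.418
grasp_force: 30.5
```

```bash
python3 - <<'E'
from h import *
p=camera("top"); P=world(p); z=P[...,2]
m=near(P,.56,.02,.13,.2)&(z>.033)&(z<.05); print(m.sum())
q=P[m][:,:2]
from scipy.optimize import minimize
# wall model: signed distance to nearest wall centre-line segment
seg=[((-82,-139),(82,-139)),((-82,139),(82,139)),((-82,-139),(-82,139)),((82,-139),(82,139)),((-82,25),(82,25)),((-82,-57),(82,-57)),((0,-139),(0,25))]
def cost(v):
    c,s=np.cos(v[2]),np.sin(v[2]); d=(q*1000-v[:2]*1000)@np.array([[c,-s],[s,c]])
    D=[]
    for a,b in seg:
        a,b=np.array(a,float),np.array(b,float); t=np.clip(((d-a)@(b-a))/((b-a)@(b-a)),0,1); D.append(np.linalg.norm(d-a-t[:,None]*(b-a),axis=1))
    return np.minimum(np.min(D,0),8).mean()
r=min((minimize(cost,[.5513+i,.031+j,-.063],method="Nelder-Mead",options=dict(initial_simplex=[[.5513+i,.031+j,-.063],[.556+i,.031+j,-.063],[.5513+i,.036+j,-.063],[.5513+i,.031+j,-.04]])) for i in(-.005,0,.005) for j in(-.005,0,.005)),key=lambda r:r.fun)
print(r.x,np.degrees(r.x[2]),r.fun)
to(.645,-.301,.06+.0,-85.4)
E
```

```text
522
[ 0.5541802   0.03433164 -0.06418346] -3.677441351560022 2.0511750048349544
to [-1.12  -2.658  0.781] spin 2.498 | at [0.5518 0.1213 0.1776] yaw -10.46 F [ 1.1 -0.9 -1.8] w 0.411 g 30.5 t 5.3
```

Request:
carry_out([
  [0,0,0,0.33,-0.4],
  [0,0,0,0.66,-0.4],
  [0,0,0,1,-0.4],
])

```text
clock: 5.72
position: [0.5502, 0.1209, 0.1743]
ee_rot: [0.348, 0.937, -0.001, -0.001]
ft_force: [1.0, 0.1, -0.2]
grip_width: 0.416
grasp_force: 30.4
```

Request:
carry_out([
  [0,0,0,0.33,-0.4],
  [0,0,0,0.66,-0.4],
  [0,0,0,1,-0.4],
])

```text
clock: 6.1
position: [0.5501, 0.1209, 0.1743]
ee_rot: [0.579, 0.815, -0.001, -0.001]
ft_force: [-0.5, 0.4, -0.2]
grip_width: 0.419
grasp_force: 30.4
```

Request:
carry_out([
  [0,0,0,0.33,-0.4],
  [0,0,0,0.5,-0.4],
  [0,0,0,0.5,-0.4],
])

```text
clock: 6.48
position: [0.5503, 0.121, 0.1745]
ee_rot: [0.678, 0.735, -0.001, -0.0]
ft_force: [0.2, 0.4, 0.4]
grip_width: 0.418
grasp_force: 30.4
```

Request:
carry_out([
  [-0.25,0.03,0,0,-0.4],
  [-0.6,0.06,0,0,-0.4],
  [-0.95,0.12,0,0,-0.4],
])

```text
clock: 6.85
position: [0.5798, -0.0208, 0.1749]
ee_rot: [0.677, 0.736, -0.0, -0.0]
ft_force: [0.6, 0.4, -0.5]
grip_width: 0.416
grasp_force: 30.4
```

Request:
carry_out([
  [-0.3,0.03,0,0,-0.4],
  [-0.65,0.06,0,0,-0.4],
  [-0.95,0.12,0,0,-0.4],
])

```text
clock: 7.22
position: [0.609, -0.1623, 0.1749]
ee_rot: [0.678, 0.735, -0.0, -0.0]
ft_force: [0.3, -0.4, -0.1]
grip_width: 0.414
grasp_force: 30.4
```

Request:
carry_out([
  [-0.3,0.03,0,0,-0.4],
  [-0.65,0.06,0,0,-0.4],
  [-0.95,0.11,0,0,-0.4],
  [-0.95,0.11,0,0,-0.4],
])

```text
clock: 7.72
position: [0.6354, -0.3057, 0.1741]
ee_rot: [0.68, 0.733, -0.001, -0.0]
ft_force: [-1.0, 1.3, -1.0]
grip_width: 0.418
grasp_force: 30.4
```

```bash
python3 - <<'E'
from h import *
to(.64,-.301,.058,-85.4)
p=camera("top"); P=world(p); z=P[...,2]; save("top2.png",p["img"],1.25)
for i,(x,y) in enumerate([(.478,-.24),(.545,-.37),(.409,-.385),(.355,-.278)]):
    m=near(P,x,y,.05,.05)&(z>.062)&(z<.085); print(i,rect(P,m) if m.sum()>20 else 0)
E
```

```text
to [0.03  0.035 0.774] spin -0.008 | at [ 0.6354 -0.3057  0.1741] yaw -85.64 F [-1.   1.3 -1. ] w 0.418 g 30.4 t 7.7
0 0
1 ([545.5, -371.0], [42.6, 42.3], 33.8, 144)
2 ([408.7, -384.5], [43.6, 42.5], -28.1, 152)
3 ([354.4, -277.5], [42.8, 42.3], -6.8, 149)
```

Request:
carry_out([
  [0.03,0.03,0.3,0,-0.4],
  [0.03,0.03,0.6,0,-0.4],
  [0.03,0.03,0.75,0,-0.4],
  [0.03,0.03,0.77,0,-0.4],
  [0.03,0.03,0.77,0,-0.4],
  [0.03,0.03,0.77,0,0.2],
  [0.03,0.03,0.77,0,0.2],
  [0.03,0.03,0.77,0,0.2],
  [0.03,0.03,0.5,0,0.45],
  [0.03,0.03,0.2,0,0.45],
  [0.03,0.03,-0.1,0.145,0.45],
  [0.03,0.03,-0.1,0.145,0.45],
])

```text
clock: 9.28
position: [0.6427, -0.2973, 0.1949]
ee_rot: [0.706, 0.708, 0.001, 0.003]
ft_force: [0.3, -0.3, -0.9]
grip_width: 0.725
grasp_force: 0.0
```

Request:
carry_out([
  [0.15,-0.35,0,0,0.45],
  [0.3,-0.7,0,0,0.45],
  [0.41,-1,0,0,0.45],
  [0.41,-1,0,0,0.45],
  [0.41,-1,0,0,0.45],
])

```text
clock: 9.9
position: [0.4914, -0.2348, 0.1903]
ee_rot: [0.706, 0.709, 0.0, 0.0]
ft_force: [0.7, 0.2, 0.1]
grip_width: 0.72
grasp_force: 0.0
```

```bash
python3 - <<'E'
from h import *
to(.4784,-.2396,.072,-90)
p=camera("top"); P=world(p); z=P[...,2]
m=near(P,.642,-.301,.07,.09)&(z>.055)&(z<.075); print("spacer",rect(P,m))
w=camera("wrist"); save("w2.png",w["img"])
print([(np.round(b["position"],3),round(b["conf"],2)) for b in boxes_of("jar0_c",w)])
E
```

```text
to [-0.032 -0.087  0.789] spin 0.008 | at [ 0.4914 -0.2348  0.1903] yaw -89.75 F [0.7 0.2 0.1] w 0.72 g 0.0 t 9.9
spacer ([665.7, -254.7], [93.7, 37.5], 1.9, 108)
[(array([ 0.434, -0.372,  0.047]), 0.63), (array([ 0.221, -0.37 ,  0.044]), 0.56)]
```

View pics/w2.png

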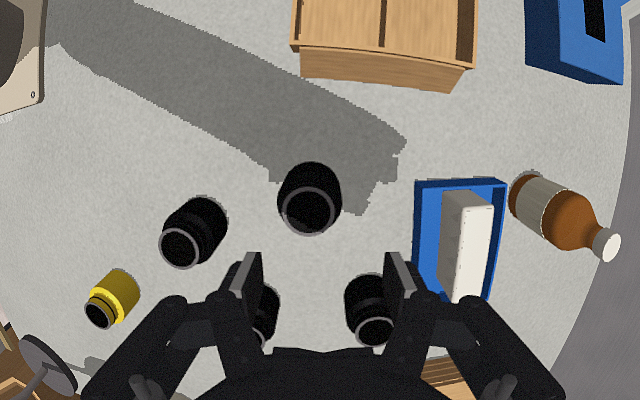

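Wrist view: the spacer stands inside the blue tray at (465,250), jar 0 is ahead at (308,200) and undisturbed. Grasping it by the neck.

Request:
carry_out([
  [-0.03,-0.085,0.3,0,0.45],
  [-0.03,-0.085,0.6,0,0.45],
  [-0.03,-0.085,0.77,0,0.45],
  [-0.03,-0.085,0.79,0,0.45],
  [-0.03,-0.085,0.79,0,0.45],
  [-0.03,-0.085,0.79,0,-0.3],
  [-0.03,-0.085,0.79,0,-0.3],
  [-0.03,-0.085,0.79,0,-0.3],
  [-0.03,-0.085,0.79,0,-0.3],
])

```text
clock: 11.18
position: [0.4792, -0.24, 0.0731]
ee_rot: [0.706, 0.708, 0.001, 0.001]
ft_force: [0.7, 0.2, 7.7]
grip_width: 0.501
grasp_force: 30.0
```

Request:
carry_out([
  [0,0,-0.1,0,-0.3],
  [0,0,-0.4,0,-0.3],
  [0,0,-0.65,0,-0.3],
  [0,0,-0.65,0,-0.3],
])

```text
clock: 11.68
position: [0.4797, -0.2405, 0.1729]
ee_rot: [0.706, 0.708, 0.002, 0.002]
ft_force: [-0.6, 0.1, 0.0]
grip_width: 0.501
grasp_force: 31.1
```

```bash
python3 - <<'E'
from h import *
c,s=np.cos(np.radians(-3.7)),np.sin(np.radians(-3.7)); C=np.array([.553,.033])
for a in((-41,-98),(41,-98),(-41,-16),(41,-16),(0,82)):
    print(a,(C+np.array([[c,-s],[s,c]])@a/1000).round(4))
to(.5063,-.0622,.077,-90)
E
```

```text
(-41, -98) [ 0.5058 -0.0621]
(41, -98) [ 0.5876 -0.0674]
(-41, -16) [0.5111 0.0197]
(41, -16) [0.5929 0.0144]
(0, 82) [0.5583 0.1148]
to [1.188 0.178 0.64 ] spin 0.006 | at [ 0.4797 -0.2405  0.1729] yaw -89.82 F [-0.6  0.1  0. ] w 0.501 g 31.1 t 11.7
```

Request:
carry_out([
  [0.2,0.06,0,0,-0.3],
  [0.45,0.12,0,0,-0.3],
  [0.7,0.175,0,0,-0.3],
  [0.95,0.175,0,0,-0.3],
])

```text
clock: 12.18
position: [0.5038, -0.0956, 0.1689]
ee_rot: [0.706, 0.708, -0.0, -0.0]
ft_force: [0.7, 0.1, -2.1]
grip_width: 0.5
grasp_force: 31.1
```

Request:
carry_out([
  [0.15,0,0,0,-0.3],
  [0.235,0,0,0,-0.3],
  [0.235,0,0.2,0,-0.3],
  [0.235,0,0.4,0,-0.3],
  [0.235,0,0.55,0,-0.3],
  [0.235,0,0.61,0,-0.3],
  [0.235,0,0.62,0,-0.3],
  [0.235,0,0.62,0,0.4],
  [0.235,0,0.62,0,0.4],
  [0.235,0,0.62,0,0.4],
  [0.235,0,0.4,0,0.45],
  [0.235,0,0,0,0.45],
])

```text
clock: 13.68
position: [0.5026, -0.0617, 0.169]
ee_rot: [0.706, 0.708, -0.002, -0.001]
ft_force: [1.5, 0.7, -0.3]
grip_width: 0.727
grasp_force: 0.0
```

Request:
carry_out([
  [-0.3,0.05,0,0,0.45],
  [-0.65,0.13,0,0,0.45],
  [-1,0.13,0,0,0.45],
])

```text
clock: 14.05
position: [0.5247, -0.2129, 0.1697]
ee_rot: [0.705, 0.709, 0.0, 0.0]
ft_force: [0.0, -0.2, 0.5]
grip_width: 0.724
grasp_force: 0.0
```

Request:
carry_out([
  [-0.35,0.05,0,0,0.45],
  [-0.7,0.13,0,0,0.45],
  [-1,0.13,0,0,0.45],
  [-1,0.13,0,0,0.45],
])

```text
clock: 14.55
position: [0.5419, -0.3661, 0.1691]
ee_rot: [0.708, 0.706, -0.001, 0.0]
ft_force: [-0.6, 0.2, -0.0]
grip_width: 0.719
grasp_force: 0.0
```

```bash
cat > jars.py <<'E'
from h import *
import sys
p=camera("top"); P=world(p); z=P[...,2]
for x,y in [(.478,-.24),(.5455,-.371),(.4087,-.3845),(.3544,-.2775),(.506,-.062),(.5876,-.0674),(.5111,.0197),(.5929,.0144)]:
    m=near(P,x,y,.06,.06)&(z>.06)&(z<.085); print((x,y),rect(P,m)+(np.median(z[m]).round(3),) if m.sum()>20 else 0)
to(*map(float,sys.argv[1:5]))
E
python3 jars.py .5455 -.371 .072 -90
```

```text
(0.478, -0.24) 0
(0.5455, -0.371) 0
(0.4087, -0.3845) ([404.0, -388.9], [45.2, 29.6], -44.5, 114, np.float64(0.069))
(0.3544, -0.2775) 0
(0.506, -0.062) ([502.3, -62.4], [43.9, 43.6], 17.2, 155, np.float64(0.073))
(0.5876, -0.0674) 0
(0.5111, 0.0197) 0
(0.5929, 0.0144) 0
to [-0.049  0.017  0.646] spin 0.001 | at [ 0.543  -0.3635  0.169 ] yaw -89.97 F [ 0.3  1.2 -0.1] w 0.722 g 0.0 t 14.6
```

Request:
carry_out([
  [-0.05,0.017,0.3,0,0.45],
  [-0.05,0.017,0.55,0,0.45],
  [-0.05,0.017,0.64,0,0.45],
  [-0.05,0.017,0.65,0,0.45],
  [-0.05,0.017,0.65,0,-0.3],
  [-0.05,0.017,0.65,0,-0.3],
  [-0.05,0.017,0.65,0,-0.3],
  [-0.05,0.017,0.65,0,-0.3],
  [-0.05,0.017,0.5,0,-0.3],
  [-0.05,0.017,0.2,0,-0.3],
  [-0.05,0.017,0,0,-0.3],
  [-0.05,0.017,0,0,-0.3],
])

```text
clock: 16.1
position: [0.5475, -0.3704, 0.1735]
ee_rot: [0.706, 0.708, 0.001, 0.003]
ft_force: [0.2, -0.0, -2.2]
grip_width: 0.5
grasp_force: 31.2
```

```bash
python3 jars.py .5876 -.0674 .0775 -90
```

```text
(0.478, -0.24) 0
(0.5455, -0.371) 0
(0.4087, -0.3845) ([403.4, -389.2], [44.0, 28.8], -42.1, 110, np.float64(0.07))
(0.3544, -0.2775) 0
(0.506, -0.062) ([501.7, -62.8], [43.1, 41.9], -90.0, 154, np.float64(0.074))
(0.5876, -0.0674) 0
(0.5111, 0.0197) 0
(0.5929, 0.0144) 0
to [2.014 0.276 0.623] spin 0.006 | at [ 0.5469 -0.3696  0.1712] yaw -89.81 F [-0.6  0.1 -1.5] w 0.505 g 31.1 t 16.1
```

Request:
carry_out([
  [0.2,0.03,0,0,-0.3],
  [0.45,0.09,0,0,-0.3],
  [0.7,0.14,0,0,-0.3],
  [1,0.14,0,0,-0.3],
])

```text
clock: 16.65
position: [0.5666, -0.2178, 0.1683]
ee_rot: [0.706, 0.708, -0.001, -0.001]
ft_force: [0.8, 0.9, -1.6]
grip_width: 0.502
grasp_force: 31.1
```

Request:
carry_out([
  [0.3,0.06,0,0,-0.3],
  [0.6,0.13,0,0,-0.3],
  [0.85,0.13,0,0,-0.3],
  [1,0.13,0,0,-0.3],
  [1,0.13,0,0,-0.3],
  [1,0.13,0.25,0,-0.3],
  [1,0.13,0.5,0,-0.3],
  [1,0.13,0.6,0,-0.3],
  [1,0.13,0.615,0,-0.3],
  [1,0.13,0.615,0,0.4],
  [1,0.13,0.615,0,0.4],
  [1,0.13,0.615,0,0.4],
  [1,0.13,0.4,0,0.45],
  [1,0.13,0,0,0.45],
])

```text
clock: 18.4
position: [0.5847, -0.0687, 0.1688]
ee_rot: [0.706, 0.708, -0.002, -0.001]
ft_force: [1.3, -0.4, 0.5]
grip_width: 0.725
grasp_force: 0.0
```

Request:
carry_out([
  [-0.25,-0.13,0,0,0.45],
  [-0.5,-0.26,0,0,0.45],
  [-0.7,-0.4,0,0,0.45],
])

```text
clock: 18.77
position: [0.5256, -0.1758, 0.1698]
ee_rot: [0.706, 0.708, 0.0, 0.0]
ft_force: [0.1, 0.5, 0.6]
grip_width: 0.728
grasp_force: 0.0
```

Request:
carry_out([
  [-0.25,-0.13,0,0,0.45],
  [-0.5,-0.26,0,0,0.45],
  [-0.7,-0.4,0,0,0.45],
  [-0.7,-0.4,0,0,0.45],
  [-0.7,-0.4,0,0,0.45],
])

```text
clock: 19.4
position: [0.4671, -0.2789, 0.1694]
ee_rot: [0.706, 0.708, 0.0, 0.0]
ft_force: [0.3, -0.5, -0.6]
grip_width: 0.721
grasp_force: 0.0
```

```bash
python3 jars.py .4087 -.3845 .072 -90; python3 - <<'E'
from h import *
w=camera("wrist"); save("w3.png",w["img"])
E
```

```text
(0.478, -0.24) 0
(0.5455, -0.371) 0
(0.4087, -0.3845) ([405.3, -390.8], [44.2, 28.8], -30.7, 109, np.float64(0.069))
(0.3544, -0.2775) 0
(0.506, -0.062) ([522.9, -62.4], [85.3, 42.5], 0.5, 161, np.float64(0.074))
(0.5876, -0.0674) ([584.5, -73.0], [43.3, 43.2], 15.8, 152, np.float64(0.074))
(0.5111, 0.0197) 0
(0.5929, 0.0144) 0
to [-0.705 -0.395  0.649] spin 0.009 | at [ 0.4674 -0.2784  0.1694] yaw -89.72 F [-0.1  0.9 -0.8] w 0.724 g 0.0 t 19.4
```

View pics/w3.png

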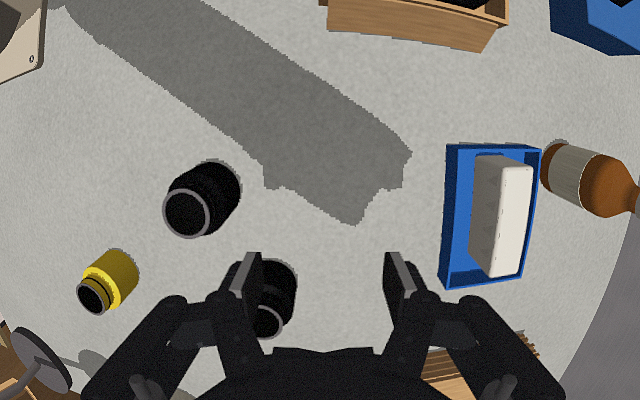

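Wrist view: jar 3 at (190,205) and jar 2 at (270,300), partly behind a finger. The yellow look-alike at (105,280) stays. I measure both through the fisheye depth.

```bash
cat >> h.py <<'E'
def wworld(p):
    d=p["depth"]; f=200/np.tan(np.radians(p["vertical_fov"])/2)
    v,u=np.mgrid[0:400,0:640]; a=u-p["cx"]; b=v-p["cy"]; r=np.hypot(a,b)+1e-9; t=np.tan(np.minimum(r/f,1.4))
    return (np.stack([a/r*t*d,b/r*t*d,d],-1)-p["t"])@np.array(p["R"])
E
cat > wj.py <<'E'
from h import *
import sys
w=camera("wrist"); P=wworld(w); z=P[...,2]
a=list(map(float,sys.argv[1:]))
for x,y in zip(a[::2],a[1::2]):
    m=near(P,x,y,.05,.05)&(z>.055)&(z<.08)&(w["depth"]>.1); q=P[m]
    print(rect(P,m),np.median(q[:,2]).round(3)) if m.sum()>10 else print("none")
E
python3 wj.py .4087 -.3845 .3544 -.2775
```

```text
([418.0, -389.2], [44.9, 28.2], 71.7, 1083) 0.071
([356.5, -279.7], [44.6, 44.4], 7.8, 2320) 0.071
```

Request:
carry_out([
  [0,-0.3,0,0,0.45],
  [0,-0.6,0.1,0,0.45],
  [0,-0.745,0.3,0,0.45],
  [0,-0.745,0.55,0,0.45],
  [0,-0.745,0.64,0,0.45],
  [0,-0.745,0.65,0,0.45],
  [0,-0.745,0.65,0,-0.3],
  [0,-0.745,0.65,0,-0.3],
  [0,-0.745,0.65,0,-0.3],
  [0,-0.745,0.65,0,-0.3],
  [0,-0.745,0.5,0,-0.3],
  [0,-0.745,0.2,0,-0.3],
  [0,-0.745,0,0,-0.3],
  [0,-0.745,0,0,-0.3],
])

```text
clock: 21.3
position: [0.3563, -0.2805, 0.1715]
ee_rot: [0.706, 0.708, 0.002, 0.002]
ft_force: [-0.2, -0.0, -1.3]
grip_width: 0.505
grasp_force: 31.1
```

```bash
python3 jars.py .511 .020 .0775 -90
```

```text
(0.478, -0.24) 0
(0.5455, -0.371) 0
(0.4087, -0.3845) 0
(0.3544, -0.2775) 0
(0.506, -0.062) ([523.0, -61.8], [85.3, 42.8], 2.3, 162, np.float64(0.074))
(0.5876, -0.0674) ([585.0, -72.9], [44.9, 41.2], 30.4, 152, np.float64(0.074))
(0.5111, 0.0197) 0
(0.5929, 0.0144) 0
to [1.995 1.042 0.62 ] spin 0.007 | at [ 0.3555 -0.2799  0.17  ] yaw -89.78 F [-1.   0.6 -1.3] w 0.499 g 31.1 t 21.4
```

Request:
carry_out([
  [0.2,0.12,-0.05,0,-0.3],
  [0.45,0.25,-0.1,0,-0.3],
  [0.7,0.38,-0.1,0,-0.3],
  [1,0.52,-0.1,0,-0.3],
])

```text
clock: 21.85
position: [0.4323, -0.1285, 0.1832]
ee_rot: [0.706, 0.708, -0.0, -0.001]
ft_force: [-0.2, -0.2, -0.8]
grip_width: 0.502
grasp_force: 31.1
```

Request:
carry_out([
  [0.3,0.15,0,0,-0.3],
  [0.6,0.31,0,0,-0.3],
  [0.85,0.45,0,0,-0.3],
  [0.99,0.52,0,0,-0.3],
  [0.99,0.52,0,0,-0.3],
  [0.99,0.52,0.3,0,-0.3],
  [0.99,0.52,0.55,0,-0.3],
  [0.99,0.52,0.69,0,-0.3],
  [0.99,0.52,0.715,0,-0.3],
  [0.99,0.52,0.715,0,0.4],
  [0.99,0.52,0.715,0,0.4],
  [0.99,0.52,0.715,0,0.4],
  [0.99,0.52,0.4,0,0.45],
  [0.99,0.52,0,0,0.45],
])

```text
clock: 23.6
position: [0.509, 0.0189, 0.1848]
ee_rot: [0.706, 0.708, -0.001, -0.0]
ft_force: [2.2, 1.1, -0.3]
grip_width: 0.721
grasp_force: 0.0
```

Request:
carry_out([
  [-0.3,-0.07,0,0,0.45],
  [-0.6,-0.14,0,0,0.45],
  [-0.9,-0.22,0,0,0.45],
])

```text
clock: 23.98
position: [0.4769, -0.1173, 0.1847]
ee_rot: [0.706, 0.708, 0.0, 0.0]
ft_force: [0.5, 0.3, -0.7]
grip_width: 0.728
grasp_force: 0.0
```

Request:
carry_out([
  [-0.3,-0.07,0,0,0.45],
  [-0.6,-0.14,0,0,0.45],
  [-0.9,-0.22,0,0,0.45],
  [-0.9,-0.22,0,0,0.45],
  [-0.9,-0.22,0,0,0.45],
])

```text
clock: 24.6
position: [0.4449, -0.2505, 0.1842]
ee_rot: [0.706, 0.708, 0.0, -0.0]
ft_force: [0.9, -0.3, 0.2]
grip_width: 0.726
grasp_force: 0.0
```

```bash
python3 wj.py .4087 -.3845; python3 jars.py .4087 -.3845 .072 -90
```

```text
([409.2, -384.2], [44.9, 41.7], -1.1, 1426) 0.071
(0.478, -0.24) 0
(0.5455, -0.371) 0
(0.4087, -0.3845) ([405.5, -389.7], [45.5, 31.4], -35.7, 119, np.float64(0.07))
(0.3544, -0.2775) 0
(0.506, -0.062) ([523.3, -43.2], [86.2, 81.6], -0.6, 170, np.float64(0.074))
(0.5876, -0.0674) ([585.0, -73.9], [43.7, 43.0], 29.5, 153, np.float64(0.074))
(0.5111, 0.0197) ([506.8, 18.5], [43.3, 42.7], -27.4, 153, np.float64(0.074))
(0.5929, 0.0144) 0
to [-0.897 -0.249  0.747] spin 0.01 | at [ 0.4453 -0.2498  0.1842] yaw -89.69 F [-0.3  1.1  1. ] w 0.723 g 0.0 t 24.7
```

Request:
carry_out([
  [-0.3,-0.1,0,0,0.45],
  [-0.6,-0.2,0.1,0,0.45],
  [-0.895,-0.245,0.2,0,0.45],
  [-0.895,-0.245,0.5,0,0.45],
  [-0.895,-0.245,0.73,0,0.45],
  [-0.895,-0.245,0.75,0,0.45],
  [-0.895,-0.245,0.75,0,-0.3],
  [-0.895,-0.245,0.75,0,-0.3],
  [-0.895,-0.245,0.75,0,-0.3],
  [-0.895,-0.245,0.75,0,-0.3],
  [-0.895,-0.245,0.5,0,-0.3],
  [-0.895,-0.245,0.2,0,-0.3],
  [-0.895,-0.245,0,0,-0.3],
  [-0.895,-0.245,0,0,-0.3],
])

```text
clock: 26.45
position: [0.4094, -0.3862, 0.1866]
ee_rot: [0.706, 0.708, 0.001, 0.002]
ft_force: [-0.8, 0.2, -1.8]
grip_width: 0.496
grasp_force: 31.5
```

Request:
carry_out([
  [0.2,0.1,0,0,-0.3],
  [0.45,0.2,0,0,-0.3],
  [0.7,0.3,0,0,-0.3],
  [0.9,0.4,0,0,-0.3],
])

```text
clock: 26.95
position: [0.468, -0.2482, 0.1832]
ee_rot: [0.706, 0.709, -0.0, -0.001]
ft_force: [-0.4, 0.0, -1.2]
grip_width: 0.5
grasp_force: 31.5
```

Request:
carry_out([
  [0.25,0.1,0,0,-0.3],
  [0.5,0.2,0,0,-0.3],
  [0.7,0.3,0,0,-0.3],
  [0.9,0.4,0,0,-0.3],
])

```text
clock: 27.45
position: [0.5274, -0.1136, 0.1832]
ee_rot: [0.706, 0.708, -0.0, -0.001]
ft_force: [0.0, 0.2, -1.3]
grip_width: 0.495
grasp_force: 31.5
```

Request:
carry_out([
  [0.25,0.1,0,0,-0.3],
  [0.5,0.2,0,0,-0.3],
  [0.7,0.3,0,0,-0.3],
  [0.85,0.4,0,0,-0.3],
  [0.85,0.4,0,0,-0.3],
  [0.85,0.4,0,0,-0.3],
])

```text
clock: 28.2
position: [0.5865, 0.0119, 0.1834]
ee_rot: [0.706, 0.708, -0.001, -0.0]
ft_force: [-0.3, -0.1, -1.5]
grip_width: 0.499
grasp_force: 31.4
```

```bash
python3 jars.py .591 .0135 .0775 -90
```

```text
(0.478, -0.24) 0
(0.5455, -0.371) 0
(0.4087, -0.3845) 0
(0.3544, -0.2775) 0
(0.506, -0.062) ([523.1, -62.8], [85.7, 43.0], -0.2, 164, np.float64(0.074))
(0.5876, -0.0674) ([584.9, -73.5], [44.9, 41.5], 30.1, 151, np.float64(0.073))
(0.5111, 0.0197) 0
(0.5929, 0.0144) 0
to [0.013 0.031 0.708] spin 0.004 | at [0.5865 0.0116 0.1837] yaw -89.88 F [-0.1  0.4 -1. ] w 0.499 g 31.4 t 28.2
```

Request:
carry_out([
  [0.01,0.03,0.3,0,-0.3],
  [0.01,0.03,0.55,0,-0.3],
  [0.01,0.03,0.69,0,-0.3],
  [0.01,0.03,0.715,0,-0.3],
  [0.01,0.03,0.715,0,0.4],
  [0.01,0.03,0.715,0,0.4],
  [0.01,0.03,0.715,0,0.4],
  [0.01,0.03,0.4,0,0.4],
  [0.01,0.03,0,0,0.4],
  [0.01,0.03,-0.3,0,0.0],
  [0.01,0.03,-0.3,0,0.0],
])

```text
clock: 29.62
position: [0.5935, 0.014, 0.2334]
ee_rot: [0.706, 0.708, 0.003, 0.002]
ft_force: [-0.0, -0.4, -0.9]
grip_width: 0.503
grasp_force: 0.0
```

Request:
carry_out([
  [0.3,0,0,-0.33,0],
  [0.6,0,0,-0.66,0],
  [0.9,0,0,-1,0],
])

```text
clock: 30.0
position: [0.5907, 0.1506, 0.2284]
ee_rot: [0.496, 0.868, -0.0, -0.0]
ft_force: [0.6, 0.1, 0.4]
grip_width: 0.494
grasp_force: 0.0
```

Request:
carry_out([
  [0,0,0,-0.33,0],
  [0,0,0,-0.66,0],
  [0,0,0,-1,0],
])

```text
clock: 30.38
position: [0.5908, 0.1493, 0.2282]
ee_rot: [0.254, 0.967, -0.0, -0.001]
ft_force: [-0.4, 0.0, 0.2]
grip_width: 0.502
grasp_force: 0.0
```

Request:
carry_out([
  [0,0,0,-0.33,0],
  [0,0,0,-0.66,0],
  [0,0,0,-0.91,0],
  [0,0,0,-0.91,0],
])

```text
clock: 30.88
position: [0.5908, 0.1491, 0.2284]
ee_rot: [0.022, 1.0, -0.0, -0.001]
ft_force: [0.4, 0.4, 0.2]
grip_width: 0.499
grasp_force: 0.0
```

```bash
python3 jars.py .586 .3245 .11 -2.5; python3 - <<'E'
from h import *
w=camera("wrist"); save("w4.png",w["img"])
for q in("flap","caddy_grip","lid0_c"): print(q,[(np.round(b["position"],3),round(b["conf"],2)) for b in boxes_of(q,w)])
P=wworld(w); z=P[...,2]
m=near(P,.586,.3245,.07,.03)&(z>.074)&(z<.095); print("rib",rect(P,m),np.median(z[m]))
m=near(P,.586,.3245,.12,.05)&(z>.03)&(z<.045); print("roof",rect(P,m),np.median(z[m]))
E
```

```text
(0.478, -0.24) 0
(0.5455, -0.371) 0
(0.4087, -0.3845) 0
(0.3544, -0.2775) 0
(0.506, -0.062) ([522.3, -42.4], [84.1, 81.9], 2.1, 167, np.float64(0.074))
(0.5876, -0.0674) ([592.1, -54.1], [86.5, 43.5], 70.6, 156, np.float64(0.073))
(0.5111, 0.0197) ([527.2, 21.3], [84.8, 43.4], 6.5, 165, np.float64(0.074))
(0.5929, 0.0144) ([589.7, 12.7], [44.3, 43.4], -38.5, 151, np.float64(0.074))
to [0.086 1.167 0.79 ] spin -0.006 | at [0.5909 0.1491 0.2286] yaw -2.67 F [-0.3  0.3 -0.2] w 0.5 g 0.0 t 30.9
flap [(array([0.504, 0.315, 0.038]), 0.49)]
caddy_grip [(array([0.58 , 0.317, 0.039]), 0.9)]
lid0_c [(array([0.428, 0.259, 0.045]), 0.21)]
rib ([587.5, 322.1], [79.8, 17.2], -1.7, 1429) 0.08682205587688568
roof ([586.3, 322.7], [175.2, 60.4], -1.6, 5124) 0.039525586099579464
```

View pics/w4.png

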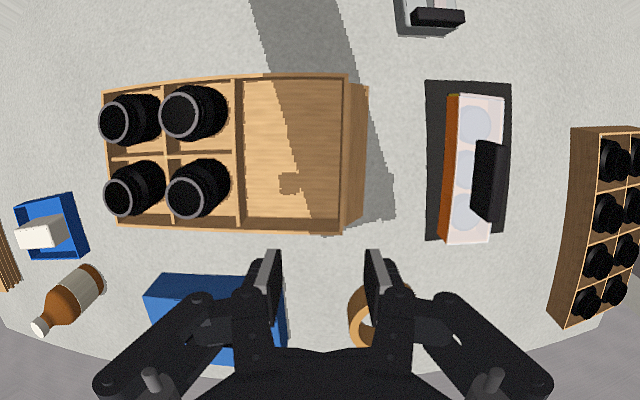

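Wrist view: all four jars stand in the cells at (130,120), (195,112), (135,188) and (200,183), and the bay at (290,150) is empty. The caddy's rib is at (490,180) and its mouth faces -x, up in this picture.

I'll grip the rib behind its centre, a bit toward +x, so it favours tipping mouth-down later. Then a slight lift to check it stays level.

Request:
carry_out([
  [-0.05,0.4,0,0.03,0],
  [-0.1,0.8,0,0.03,0],
  [-0.1,1,0,-0.03,0],
])

```text
clock: 31.5
position: [0.6119, 0.3027, 0.2286]
ee_rot: [0.012, 1.0, 0.001, -0.0]
ft_force: [1.2, -0.9, 0.1]
grip_width: 0.501
grasp_force: 0.0
```

```bash
python3 - <<'E'
from h import *
to(.6095,.3215,.070,-1.7)
E
```

```text
to [0.018 0.124 1.058] spin 0.009 | at [0.6119 0.3027 0.2286] yaw -1.42 F [ 1.2 -0.9  0.1] w 0.501 g 0.0 t 31.5
```

Request:
carry_out([
  [0.018,0.124,0.3,0.01,0],
  [0.018,0.124,0.6,0.01,0],
  [0.018,0.124,0.85,0.01,0],
  [0.018,0.124,1,0.01,0],
  [0.018,0.124,1,0.01,0],
])

```text
clock: 32.12
position: [0.6094, 0.3166, 0.0772]
ee_rot: [0.017, 1.0, -0.001, -0.002]
ft_force: [-0.0, -0.1, 0.3]
grip_width: 0.501
grasp_force: 0.0
```

Request:
carry_out([
  [0,0,0.04,0,0],
  [0,0,0.055,0,0],
  [0,0,0.055,0,-1],
  [0,0,0.055,0,-1],
  [0,0,0.055,0,-1],
  [0,0,0.055,0,-1],
  [0,0,0.055,0,-1],
], force=40)

```text
clock: 33.0
position: [0.6109, 0.3176, 0.0718]
ee_rot: [0.017, 1.0, 0.001, 0.001]
ft_force: [-0.4, 1.6, 5.7]
grip_width: 0.18
grasp_force: 40.9
```

Request:
carry_out([
  [0,0,-0.02,0,-1],
  [0,0,-0.04,0,-1],
  [0,0,-0.04,0,-1],
  [0,0,-0.04,0,-1],
])

```text
clock: 33.5
position: [0.6104, 0.317, 0.0768]
ee_rot: [0.017, 1.0, -0.0, -0.0]
ft_force: [0.3, 0.8, -2.7]
grip_width: 0.18
grasp_force: 39.7
```

```bash
cat > tilt.py <<'E'
from h import *
import sys
x,y=map(float,sys.argv[1:3]); lo=float(sys.argv[3]) if len(sys.argv)>3 else .025
to(x,y,.07,-1.7)
for n in("scene","top"):
    p=camera(n); P=world(p); z=P[...,2]; im=p["img"].astype(int)
    m=near(P,x,y,.13,.032)&(z>lo)&(z<.2)&(im.min(-1)>100)
    q=P[m]
    if m.sum()>50:
        for k in range(6):
            A=np.c_[q[:,0],np.ones(len(q))]; s,_,_,_=np.linalg.lstsq(A,q[:,2],rcond=None); r=abs(q[:,2]-A@s); q=q[r<max(.006,1.5*np.median(r))]
        print(n,"roof slope deg",np.degrees(np.arctan(s[0])).round(1),"n",len(q),"x",q[:,0].min().round(3),q[:,0].max().round(3),"y",q[:,1].min().round(3),q[:,1].max().round(3),"z",q[:,2].min().round(3),q[:,2].max().round(3))
E
python3 tilt.py .5875 .3221
```

```text
to [0.154 0.029 0.045] spin -0.007 | at [0.6104 0.317  0.0768] yaw -1.91 F [ 0.3  0.8 -2.7] w 0.18 g 39.7 t 33.5
scene roof slope deg -0.1 n 447 x 0.5 0.673 y 0.29 0.35 z 0.038 0.049
top roof slope deg -0.2 n 66 x 0.58 0.671 y 0.29 0.314 z 0.038 0.048
```

The lift is level and friction holds the caddy. Carrying it over the bay.

Request:
carry_out([
  [0,0,-0.15,0,-1],
  [0,0,-0.3,0,-1],
  [0,0,-0.46,0,-1],
  [-0.05,-0.2,-0.46,0,-1],
  [-0.1,-0.4,-0.46,0,-1],
  [-0.1,-0.6,-0.46,0.06,-1],
  [-0.1,-0.7,-0.46,0.06,-1],
  [-0.1,-0.7,-0.46,0.06,-1],
])

```text
clock: 34.6
position: [0.622, 0.2107, 0.1462]
ee_rot: [0.033, 0.999, 0.0, 0.0]
ft_force: [-0.2, 0.4, -3.0]
grip_width: 0.183
grasp_force: 39.7
```

```bash
python3 tilt.py .603 .2107 .08; python3 -c "
from h import *
to(.64,.1095,.145,-3.7)"
```

```text
to [ 0.126 -0.009  0.508] spin -0.069 | at [0.622  0.2107 0.1462] yaw -3.78 F [-0.2  0.4 -3. ] w 0.183 g 39.7 t 34.6
scene roof slope deg -0.1 n 547 x 0.511 0.686 y 0.179 0.243 z 0.108 0.119
to [-0.165 -0.683  0.007] spin 0.003 | at [0.6217 0.2132 0.1461] yaw -3.62 F [-0.2  0.4 -2.2] w 0.179 g 39.7 t 34.7
```

Still level. I move over the bay and then ease the grip to 20 N to see whether it pivots.

Request:
carry_out([
  [-0.05,-0.2,0,0,-1],
  [-0.1,-0.4,0,0,-1],
  [-0.16,-0.6,0,0,-1],
  [-0.16,-0.68,0,0,-1],
  [-0.16,-0.68,0,0,-1],
  [-0.16,-0.68,0,0,-1],
])

```text
clock: 35.45
position: [0.6391, 0.1107, 0.1459]
ee_rot: [0.031, 1.0, 0.001, -0.0]
ft_force: [-1.1, -1.0, -2.6]
grip_width: 0.184
grasp_force: 39.7
```

Request:
carry_out([
  [0,0,0,0,-1],
  [0,0,0,0,-1],
], force=20)

```text
clock: 35.7
position: [0.6393, 0.1092, 0.146]
ee_rot: [0.032, 0.999, 0.0, -0.0]
ft_force: [0.1, 0.7, -3.0]
grip_width: 0.183
grasp_force: 39.7
```

```bash
python3 tilt.py .62 .1107 .06
```

```text
to [0.129 0.002 0.507] spin -0.065 | at [0.6393 0.1092 0.146 ] yaw -3.65 F [ 0.1  0.7 -3. ] w 0.183 g 39.7 t 35.7
scene roof slope deg -0.1 n 579 x 0.527 0.702 y 0.079 0.143 z 0.107 0.118
```

The grip still reads 40 N, so I send the lower force together with a changed opening target.

Request:
carry_out([
  [0,0,0,0,-0.9],
  [0,0,0,0,-0.9],
  [0,0,0,0,-0.9],
  [0,0,0,0,-0.9],
], force=20)

```text
clock: 36.3
position: [0.6394, 0.1083, 0.146]
ee_rot: [0.032, 0.999, 0.0, -0.0]
ft_force: [-0.7, 0.1, -3.5]
grip_width: 0.18
grasp_force: 39.7
```

```bash
python3 tilt.py .62 .1107 .06
```

```text
to [0.13  0.007 0.507] spin -0.067 | at [0.6394 0.1083 0.146 ] yaw -3.71 F [-0.7  0.1 -3.5] w 0.18 g 39.7 t 36.3
scene roof slope deg 0.1 n 588 x 0.528 0.704 y 0.079 0.142 z 0.107 0.118
```

The force doesn't ease, so I use the carton itself: rest the tail on its +x wall and lower until the caddy turns in the pads by about 10 degrees, too little for the caps to slide.

Request:
carry_out([
  [0.15,0,0,0,-0.9],
  [0.29,0,0,0,-0.9],
  [0.29,0,0.1,0,-0.9],
  [0.29,0,0.18,0,-0.9],
  [0.29,0,0.2,0,-0.9],
  [0.29,0,0.2,0,-0.9],
])

```text
clock: 37.15
position: [0.5962, 0.1109, 0.1156]
ee_rot: [0.032, 0.999, -0.0, -0.0]
ft_force: [0.1, 0.2, -2.5]
grip_width: 0.181
grasp_force: 39.5
```

Request:
carry_out([
  [0,0,0.015,0,-0.9],
  [0,0,0.03,0,-0.9],
  [0,0,0.045,0,-0.9],
  [0,0,0.045,0,-0.9],
])

```text
clock: 37.65
position: [0.5963, 0.1112, 0.1134]
ee_rot: [0.032, 0.999, 0.001, 0.001]
ft_force: [-19.4, -3.2, 33.4]
grip_width: 0.183
grasp_force: 44.5
```

```bash
python3 tilt.py .575 .113 .06
```

```text
to [0.143 0.002 0.289] spin -0.067 | at [0.5963 0.1112 0.1134] yaw -3.72 F [-19.4  -3.2  33.4] w 0.183 g 44.5 t 37.6
scene roof slope deg 0.3 n 519 x 0.482 0.659 y 0.081 0.145 z 0.075 0.086
```

Pressing with 33 N turns it only 0.3 degrees: the pads grip too well to pivot. Instead I rest the caddy on the +x wall nearer its middle, open the fingers slightly so they only guide the rib, and let the mouth sink into the bay by its weight.

Request:
carry_out([
  [0,0,-0.05,0,-0.9],
  [0,0,-0.06,0,-0.9],
  [-0.15,0,-0.06,0,-0.9],
  [-0.26,0,-0.06,0,-0.9],
  [-0.26,0,-0.06,0,-0.9],
  [-0.26,0,-0.045,0,-0.9],
  [-0.26,0,-0.04,0,-0.9],
  [-0.26,0,-0.04,0,-0.9],
])

```text
clock: 38.75
position: [0.6345, 0.1088, 0.1153]
ee_rot: [0.032, 0.999, 0.0, -0.0]
ft_force: [0.5, -0.2, -1.8]
grip_width: 0.179
grasp_force: 39.5
```

```bash
python3 tilt.py .615 .11 .06
```

```text
to [ 0.13  -0.     0.302] spin -0.066 | at [0.6345 0.1088 0.1153] yaw -3.69 F [ 0.5 -0.2 -1.8] w 0.179 g 39.5 t 38.8
scene roof slope deg 0.1 n 551 x 0.522 0.699 y 0.078 0.142 z 0.076 0.088
```

Request:
carry_out([
  [0,0,0.005,0,-0.6],
  [0,0,0.005,0,-0.55],
  [0,0,0.005,0,-0.5],
  [0,0,0.005,0,-0.5],
  [0,0,0.005,0,-0.5],
])

```text
clock: 39.48
position: [0.6349, 0.1086, 0.1146]
ee_rot: [0.032, 0.999, 0.0, 0.0]
ft_force: [-0.1, 0.5, -0.4]
grip_width: 0.251
grasp_force: 0.0
```

```bash
python3 tilt.py .615 .11 .02;  python3 - <<'E'
from h import *
p=camera("scene"); a=p["img"][170:300,260:430]; save("s2.png",a,4.5)
E
```

```text
to [0.133 0.    0.297] spin -0.067 | at [0.6349 0.1086 0.1146] yaw -3.7 F [-0.1  0.5 -0.4] w 0.251 g 0.0 t 39.5
scene roof slope deg 21.2 n 358 x 0.518 0.681 y 0.079 0.142 z 0.033 0.101
```

View pics/s2.png

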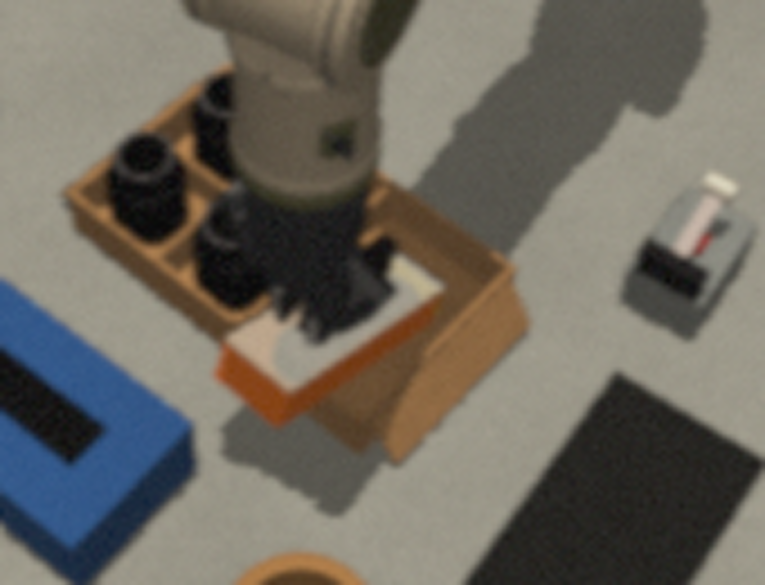

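Scene crop: the caddy lies at 21 degrees, mouth down in the bay with its yellow flap at (415,275). Its tail is over the +x wall at (260,370), caps still inside and jars untouched.

I grip it at this tilt, shift it up and out over the wall by 29 mm, and ease it down again to get about 30 degrees.

Request:
carry_out([
  [0,0,0,0,-1],
  [0,0,0,0,-1],
  [0,0,0,0,-1],
  [0,0,0,0,-1],
  [0,0,-0.08,0,-1],
  [0,0,-0.17,0,-1],
  [-0.1,0,-0.17,0,-1],
  [-0.19,0,-0.17,0,-1],
  [-0.19,0,-0.12,0,-1],
  [-0.19,0,-0.085,0,-1],
  [-0.19,0,-0.085,0,-1],
], force=40)

```text
clock: 41.0
position: [0.6625, 0.1069, 0.1266]
ee_rot: [0.032, 0.999, -0.0, -0.001]
ft_force: [0.5, 0.1, -3.1]
grip_width: 0.176
grasp_force: 39.1
```

```bash
python3 tilt.py .645 .108 .02
```

```text
to [0.116 0.    0.377] spin -0.066 | at [0.6625 0.1069 0.1266] yaw -3.69 F [ 0.5  0.1 -3.1] w 0.176 g 39.1 t 41.0
scene roof slope deg 21.6 n 395 x 0.547 0.708 y 0.076 0.14 z 0.044 0.113
```

Request:
carry_out([
  [0,0,0.01,0,-1],
  [0,0,0.01,0,-0.6],
  [0,0,0.01,0,-0.55],
  [0,0,0.01,0,-0.5],
  [0,0,0.01,0,-0.5],
  [0,0,0.01,0,-0.5],
])

```text
clock: 41.85
position: [0.6634, 0.1068, 0.1258]
ee_rot: [0.032, 0.999, 0.0, 0.0]
ft_force: [-0.0, -0.1, 0.3]
grip_width: 0.253
grasp_force: 0.0
```

```bash
python3 tilt.py .645 .108 .02
```

```text
to [0.123 0.    0.372] spin -0.067 | at [0.6634 0.1068 0.1258] yaw -3.7 F [-0.  -0.1  0.3] w 0.253 g 0.0 t 41.9
scene roof slope deg 28.2 n 299 x 0.545 0.697 y 0.077 0.14 z 0.031 0.117
```

Request:
carry_out([
  [0,0,0,0,-1],
  [0,0,0,0,-1],
  [0,0,0,0,-1],
  [0,0,0,0,-1],
  [0,0,-0.06,0,-1],
  [0,0,-0.12,0,-1],
  [0,0,-0.18,0,-1],
  [0,0,-0.18,0,-1],
  [0,0,-0.18,0,-1],
  [0,0,-0.18,0,-1],
  [0,0,-0.18,0,-1],
  [0,0,-0.18,0,-1],
], force=40)

```text
clock: 43.45
position: [0.6633, 0.1068, 0.1527]
ee_rot: [0.032, 0.999, 0.0, -0.0]
ft_force: [-0.1, 0.1, -1.0]
grip_width: -0.004
grasp_force: 0.0
```

```bash
python3 tilt.py .645 .108 .04;  python3 - <<'E'
from h import *
p=camera("wrist"); save("w5.png",p["img"])
E
```

```text
to [0.122 0.    0.551] spin -0.067 | at [0.6633 0.1068 0.1527] yaw -3.7 F [-0.1  0.1 -1. ] w -0.004 g 0.0 t 43.5
scene roof slope deg 28.1 n 365 x 0.554 0.698 y 0.077 0.14 z 0.04 0.117
```

View pics/w5.png

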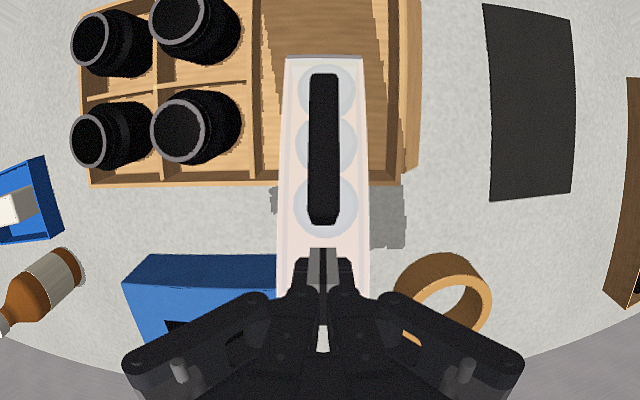

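The fingers missed: after tipping, the rib had moved toward -x and out of them, so they shut on nothing. Wrist view: the caddy rests safely at 28 degrees on floor and wall, caps still inside at (325,95), (325,145) and (325,205). Its rib runs from (325,75) to (325,222). I measure the rib.

```bash
python3 - <<'E'
from h import *
w=camera("wrist"); P=wworld(w); im=w["img"].astype(int)
m=np.zeros((400,640),bool); m[78:218,314:332]=1; m&=im.max(-1)<70
q=P[m]; print(len(q),"rib x",np.percentile(q[:,0],[1,50,99]).round(3),"y",np.median(q[:,1]).round(4))
A=np.c_[q[:,0],np.ones(len(q))]; s=np.linalg.lstsq(A,q[:,2],rcond=None)[0]; print("slope",np.degrees(np.arctan(s[0])), "z at ends",A[:,0].min()*s[0]+s[1],A[:,0].max()*s[0]+s[1])
e=P[57:70,290:356].reshape(-1,3); print("mouth end",np.median(e,0).round(3))
to(.615,.11,.2,-3.7)
E
```

```text
2520 rib x [0.57  0.605 0.636] y 0.111
slope 26.42721640387443 z at ends 0.10388567985836261 0.1382803995467896
mouth end [0.552 0.114 0.039]
to [ 0.323  0.001 -0.315] spin 0.0 | at [0.6633 0.1068 0.1528] yaw -3.7 F [-0.4 -0.7  0.7] w 0.001 g 0.0 t 43.6
```

Request:
carry_out([
  [0,0,-0.2,0,0],
  [0,0,-0.25,0,0],
  [0.15,0.005,-0.25,0,0],
  [0.31,0.005,-0.25,0,0],
  [0.31,0.005,-0.1,0,0],
  [0.31,0.005,0.1,0,0],
  [0.31,0.005,0.24,0,0],
  [0.31,0.005,0.25,0,0],
  [0.31,0.005,0.25,0,-1],
  [0.31,0.005,0.25,0,-1],
  [0.31,0.005,0.25,0,-1],
  [0.31,0.005,0.25,0,-1],
  [0.31,0.005,0.25,0,-1],
], force=40)

```text
clock: 45.28
position: [0.6176, 0.1106, 0.1163]
ee_rot: [0.032, 0.999, 0.0, 0.001]
ft_force: [-0.4, 0.2, 6.4]
grip_width: 0.181
grasp_force: 44.0
```

Gripped. Lifting so the flap can swing free.

Request:
carry_out([
  [0,0,-0.06,0,-1],
  [0,0,-0.12,0,-1],
  [0,0,-0.18,0,-1],
  [0,0,-0.18,0,-1],
  [0,0,-0.18,0,-1],
  [0,0,-0.18,0,-1],
  [0,0,-0.18,0,-1],
  [0,0,-0.18,0,-1],
])

```text
clock: 46.28
position: [0.6169, 0.1105, 0.1421]
ee_rot: [0.032, 0.999, -0.0, -0.0]
ft_force: [0.8, -0.2, -2.2]
grip_width: 0.18
grasp_force: 42.9
```

```bash
python3 tilt.py .605 .111 .05; python3 - <<'E'
from h import *
p=camera("wrist"); save("w6.png",p["img"])
E
```

```text
to [ 0.079 -0.002  0.481] spin -0.067 | at [0.6169 0.1105 0.1421] yaw -3.7 F [ 0.8 -0.2 -2.2] w 0.18 g 42.9 t 46.3
scene roof slope deg 28.2 n 408 x 0.546 0.698 y 0.079 0.142 z 0.059 0.142
```

View pics/w6.png

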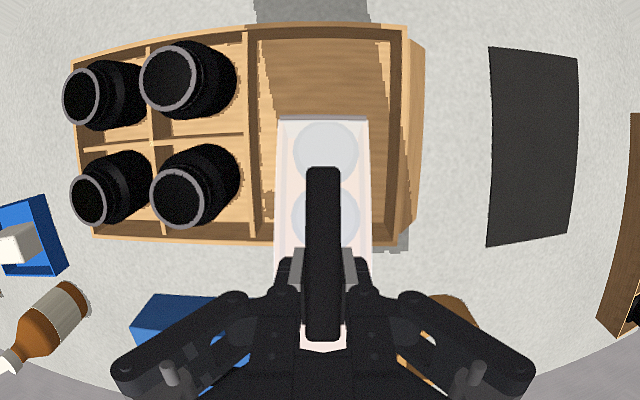

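Wrist view: the caddy is held at 28 degrees with its mouth at (322,118). The first cap is at (325,150), right at the mouth, but none are out yet. I try a gentle shake along its length.

Request:
carry_out([
  [-0.12,0,0,0,-1],
  [0.05,0,0,0,-1],
  [-0.12,0,0,0,-1],
  [0.05,0,0,0,-1],
  [-0.12,0,0,0,-1],
  [0.05,0,0,0,-1],
  [-0.12,0,0,0,-1],
  [0.05,0,0,0,-1],
  [0,0,0,0,-1],
  [0,0,0,0,-1],
  [0,0,0,0,-1],
])

```text
clock: 47.8
position: [0.6174, 0.1104, 0.1424]
ee_rot: [0.032, 0.999, 0.0, 0.0]
ft_force: [0.0, 0.5, -2.4]
grip_width: 0.182
grasp_force: 42.9
```

```bash
python3 tilt.py .605 .111 .05; python3 - <<'E'
from h import *
P=0
w=camera("wrist"); W=wworld(w); im=w["img"].astype(int); z=W[...,2]
m=near(W,.52,.115,.045,.05)&(z<.035)&(im.max(-1)<60)&(w["depth"]>.1); print("dark in bay",m.sum(), rect(W,m) if m.sum()>9 else 0)
save("w7.png",w["img"][90:300,200:430],2)
E
```

```text
to [ 0.083 -0.002  0.483] spin -0.067 | at [0.6174 0.1104 0.1424] yaw -3.71 F [ 0.   0.5 -2.4] w 0.182 g 42.9 t 47.8
scene roof slope deg 29.5 n 391 x 0.549 0.699 y 0.079 0.142 z 0.058 0.148
dark in bay 1746 ([504.8, 121.4], [44.5, 44.5], -50.9, 1746)
```

One cap is out, at (0.505, 0.121). More of the same.

Request:
carry_out([
  [-0.12,0,0,0,-1],
  [0.05,0,0,0,-1],
  [-0.12,0,0,0,-1],
  [0.05,0,0,0,-1],
  [-0.12,0,0,0,-1],
  [0.05,0,0,0,-1],
  [-0.12,0,0,0,-1],
  [0.05,0,0,0,-1],
  [-0.12,0,0,0,-1],
  [0.05,0,0,0,-1],
  [-0.12,0,0,0,-1],
  [0,0,0,0,-1],
  [0,0,0,0,-1],
  [0,0,0,0,-1],
  [0,0,0,0,-1],
])

```text
clock: 49.82
position: [0.6174, 0.1105, 0.1424]
ee_rot: [0.032, 0.999, 0.0, 0.0]
ft_force: [0.1, 0.3, -1.6]
grip_width: 0.176
grasp_force: 43.0
```

```bash
python3 tilt.py .605 .111 .05; python3 - <<'E'
from h import *
w=camera("wrist"); save("w8.png",w["img"][0:300,150:530],1.8)
E
```

```text
to [ 0.083 -0.002  0.483] spin -0.067 | at [0.6174 0.1105 0.1424] yaw -3.7 F [ 0.1  0.3 -1.6] w 0.176 g 43.0 t 49.8
scene roof slope deg 30.6 n 386 x 0.551 0.699 y 0.079 0.142 z 0.058 0.145
```

View pics/w8.png

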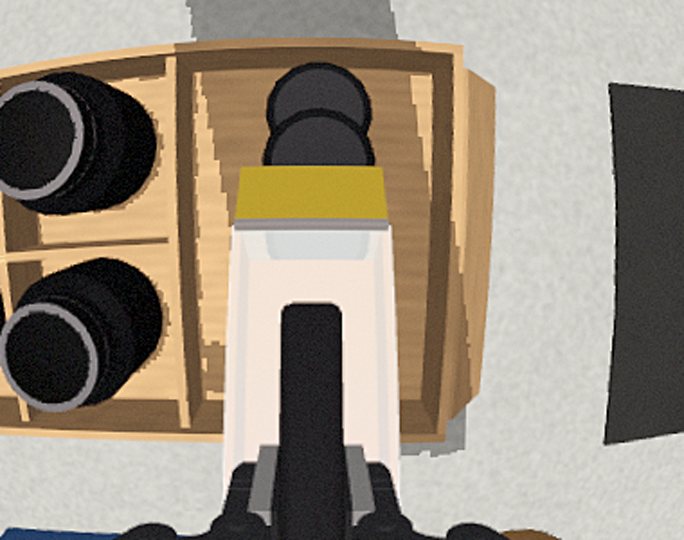

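Wrist crop: two caps are out at (320,100) and (318,145). The flap at (310,195) is open and the third cap is jammed half out under it at (315,240). I back the mouth off and up so it can drop.

Request:
carry_out([
  [-0.05,0,-0.1,0,-1],
  [-0.12,0,-0.1,0,-1],
  [-0.18,0,-0.1,0,-1],
  [-0.05,0,-0.1,0,-1],
  [-0.18,0,-0.1,0,-1],
  [-0.05,0,-0.1,0,-1],
  [-0.18,0,-0.1,0,-1],
  [-0.18,0,-0.1,0,-1],
  [-0.18,0,-0.1,0,-1],
  [-0.18,0,-0.1,0,-1],
])

```text
clock: 51.22
position: [0.6437, 0.1088, 0.1572]
ee_rot: [0.032, 0.999, 0.0, -0.0]
ft_force: [-0.6, -0.3, -1.3]
grip_width: 0.178
grasp_force: 43.0
```

```bash
python3 tilt.py .63 .111 .05; python3 - <<'E'
from h import *
w=camera("wrist"); save("w9.png",w["img"][0:300,150:530],1.5)
E
```

```text
to [0.092 0.008 0.581] spin -0.067 | at [0.6437 0.1088 0.1572] yaw -3.7 F [-0.6 -0.3 -1.3] w 0.178 g 43.0 t 51.2
scene roof slope deg 30.7 n 403 x 0.577 0.726 y 0.079 0.142 z 0.071 0.162
```

View pics/w9.png

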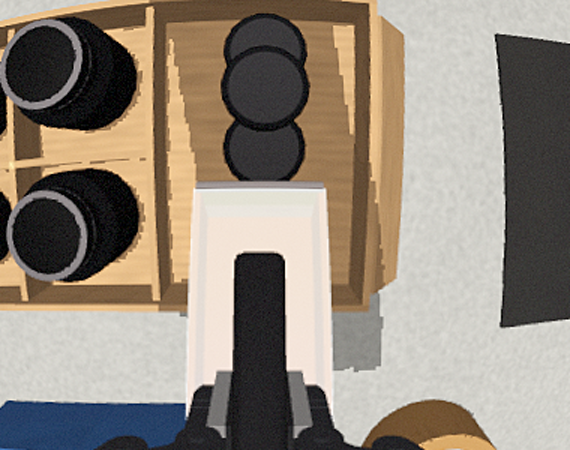

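Wrist crop: all three caps lie in the bay at (265,50), (265,88) and (263,148), and the caddy is empty. Before putting it back I measure the bare mat.

```bash
python3 - <<'E'
from h import *
def mat(P,im,dep):
    z=P[...,2]; m=near(P,.575,.33,.15,.1)&(im.max(-1)<75)&(z<.012)&(z>-.008)&(dep>.1)
    k=cv2.morphologyEx(m.astype(np.uint8),cv2.MORPH_OPEN,np.ones((3,3))); n,l,s,c=cv2.connectedComponentsWithStats(k)
    m=l==1+np.argmax(s[1:,4]); return rect(P,m)
p=camera("top"); print("top",mat(world(p),p["img"].astype(int),p["depth"]))
p=camera("wrist"); print("wrist",mat(wworld(p),p["img"].astype(int),p["depth"]))
to(.62,.33,.157,0)
E
```

```text
top ([582.3, 334.2], [198.3, 119.3], 1.4, 1876)
wrist ([581.4, 332.6], [198.4, 121.7], 1.8, 15347)
to [0.254 1.461 0.003] spin -0.123 | at [0.6439 0.1088 0.1574] yaw -3.7 F [ 0.3  0.5 -2.2] w 0.179 g 43.0 t 51.5
```

Request:
carry_out([
  [0,0,-0.1,0,-1],
  [0,0,-0.2,0,-1],
  [0.1,0.18,-0.2,0,-1],
  [0.2,0.36,-0.2,0,-1],
  [0.3,0.54,-0.2,0,-1],
  [0.39,0.72,-0.2,0,-1],
])

```text
clock: 52.22
position: [0.5924, 0.2214, 0.1889]
ee_rot: [0.032, 0.999, 0.001, 0.001]
ft_force: [0.1, -0.5, -2.0]
grip_width: 0.179
grasp_force: 43.0
```

Request:
carry_out([
  [0.1,0.18,0,0,-1],
  [0.2,0.36,0,0,-1],
  [0.3,0.54,0,-0.09,-1],
  [0.39,0.72,0,-0.177,-1],
  [0.39,0.72,0,-0.177,-1],
  [0.39,0.72,0.15,-0.177,-1],
  [0.39,0.72,0.25,-0.177,-1],
  [0.39,0.72,0.25,-0.177,-1],
])

```text
clock: 53.22
position: [0.5407, 0.3312, 0.1485]
ee_rot: [-0.014, 1.0, -0.001, -0.001]
ft_force: [-0.3, -0.2, -2.3]
grip_width: 0.178
grasp_force: 42.9
```

```bash
python3 tilt.py .555 .332 .03; python3 -c "
from h import *
to(.5403,.332,.1165,1.6)"
```

```text
to [-0.096  0.004  0.523] spin 0.11 | at [0.5407 0.3312 0.1485] yaw 1.59 F [-0.3 -0.2 -2.3] w 0.178 g 42.9 t 53.2
scene roof slope deg 30.2 n 378 x 0.494 0.622 y 0.302 0.362 z 0.077 0.155
top roof slope deg 29.7 n 169 x 0.506 0.623 y 0.304 0.345 z 0.085 0.154
to [0.008 0.002 0.225] spin -0.0 | at [0.5415 0.3318 0.1503] yaw 1.59 F [-0.3  0.4 -2. ] w 0.181 g 42.9 t 53.3
```

Request:
carry_out([
  [0,0,0.1,0,-1],
  [0,0,0.18,0,-1],
  [0,0,0.21,0,-1],
  [0,0,0.225,0,-1],
  [0,0,0.225,0,-1],
])

```text
clock: 53.95
position: [0.5415, 0.3317, 0.1167]
ee_rot: [-0.014, 1.0, 0.0, 0.0]
ft_force: [-0.1, -2.3, 2.0]
grip_width: 0.181
grasp_force: 43.7
```

Request:
carry_out([
  [0,0,0.01,0,-1],
  [0,0,0.015,0,-1],
  [0,0,0.015,0,-1],
])

```text
clock: 54.32
position: [0.5429, 0.3318, 0.1158]
ee_rot: [-0.014, 1.0, 0.001, 0.002]
ft_force: [2.1, -2.6, 10.9]
grip_width: 0.176
grasp_force: 44.8
```

Request:
carry_out([
  [-0.02,0,0.01,0,-1],
  [-0.04,0,0.018,0,-1],
  [-0.068,0,0.03,0,-1],
  [-0.068,0,0.03,0,-1],
])

```text
clock: 54.82
position: [0.5528, 0.332, 0.1105]
ee_rot: [-0.014, 1.0, 0.0, 0.001]
ft_force: [1.3, -2.9, 6.3]
grip_width: 0.181
grasp_force: 43.8
```

```bash
python3 tilt.py .555 .332 .025
```

```text
to [-0.014 -0.001  0.27 ] spin 0.109 | at [0.5528 0.332  0.1105] yaw 1.57 F [ 1.3 -2.9  6.3] w 0.181 g 43.8 t 54.8
scene roof slope deg 23.9 n 402 x 0.517 0.634 y 0.304 0.362 z 0.052 0.109
top roof slope deg 23.0 n 172 x 0.516 0.633 y 0.304 0.345 z 0.052 0.106
```

Request:
carry_out([
  [-0.03,0,0.02,0,-1],
  [-0.055,0,0.035,0,-1],
  [-0.08,0,0.052,0,-1],
  [-0.105,0,0.072,0,-1],
  [-0.13,0,0.092,0,-1],
  [-0.153,0,0.112,0,-1],
  [-0.153,0,0.112,0,-1],
])

```text
clock: 55.8
position: [0.5754, 0.3327, 0.0934]
ee_rot: [-0.014, 1.0, 0.0, 0.001]
ft_force: [1.9, -2.5, 4.1]
grip_width: 0.176
grasp_force: 42.9
```

Request:
carry_out([
  [-0.02,0,0.02,0,-1],
  [-0.045,0,0.042,0,-1],
  [-0.07,0,0.07,0,-1],
  [-0.09,0,0.095,0,-1],
  [-0.09,0,0.095,0,-1],
])

```text
clock: 56.42
position: [0.5885, 0.3332, 0.0784]
ee_rot: [-0.014, 1.0, 0.0, 0.001]
ft_force: [2.0, -0.6, 2.6]
grip_width: 0.184
grasp_force: 42.9
```

```bash
python3 tilt.py .58 .332 .025
```

```text
to [ 0.057 -0.006  0.056] spin 0.109 | at [0.5885 0.3332 0.0784] yaw 1.58 F [ 2.  -0.6  2.6] w 0.184 g 42.9 t 56.4
scene roof slope deg 1.5 n 461 x 0.489 0.662 y 0.305 0.364 z 0.036 0.047
top roof slope deg 1.0 n 112 x 0.55 0.661 y 0.306 0.341 z 0.036 0.047
```

Request:
carry_out([
  [-0.01,0,0.015,0,-1],
  [-0.01,0,0.015,0,-1],
  [-0.01,0,0.01,0,-0.3],
  [-0.01,0,0.01,0,0],
  [-0.01,0,0.01,0,0],
  [-0.01,0,-0.2,0,0],
  [-0.01,0,-0.5,0,0],
  [0.5,-0.1,-0.7,0,0],
  [1,-0.2,-0.7,0,0],
  [1,-0.2,-0.7,0,0],
  [1,-0.2,-0.7,0,0],
])

```text
clock: 57.9
position: [0.4367, 0.2992, 0.1839]
ee_rot: [-0.015, 1.0, 0.001, -0.0]
ft_force: [0.4, 0.3, 0.6]
grip_width: 0.5
grasp_force: 0.0
```

```bash
python3 - <<'E'
from h import *
p=camera("top"); P=world(p); z=P[...,2]
m=near(P,.58,.332,.12,.06)&(z>.028)&(z<.046); print("caddy top",rect(P,m),np.median(z[m]))
m=near(P,.58,.332,.12,.05)&(z>.07)&(z<.095); print("rib top",rect(P,m))
w=camera("wrist"); W=wworld(w); z=W[...,2]
m=near(W,.58,.332,.12,.06)&(z>.03)&(z<.046)&(w["depth"]>.1); print("caddy wr",rect(W,m))
m=near(W,.58,.332,.07,.04)&(z>.076)&(z<.095)&(w["depth"]>.1); print("rib wr",rect(W,m))
m=near(P,.56,.115,.075,.05)&(P[...,2]<.05)&(p["img"].max(-1)<60); print("caps",rect(P,m),P[m][:,2].max())
to(.361,.267,.2,0)
E
```

```text
caddy top ([573.9, 335.5], [173.0, 60.2], 1.9, 581) 0.038322073649871106
rib top ([574.7, 334.4], [78.7, 17.2], -0.4, 137)
caddy wr ([558.7, 332.8], [144.9, 58.2], 1.7, 3798)
rib wr ([556.5, 332.7], [44.6, 16.7], 1.7, 683)
caps ([533.9, 119.9], [84.1, 37.7], -2.8, 133) 0.04436569569645992
to [ 0.526 -0.2   -0.11 ] spin 0.054 | at [0.439  0.2992 0.1836] yaw 1.62 F [ 1.4 -0.6  1.2] w 0.499 g 0.0 t 58.0
```

The caddy is upright but sits about 8 mm toward -x of the mat's centre, so a short regrip and shift corrects that.

Request:
carry_out([
  [-0.4,0.1,0,0,0],
  [-0.8,0.2,0,0,0],
  [-0.91,0.205,0.1,0,0],
  [-0.91,0.205,0.4,0,0],
  [-0.91,0.205,0.7,0,0],
  [-0.91,0.205,0.74,0,0],
  [-0.91,0.205,0.74,0,-1],
  [-0.91,0.205,0.74,0,-1],
  [-0.91,0.205,0.74,0,-1],
  [-0.91,0.205,0.74,0,-1],
  [-0.91,0.205,0.72,0,-1],
  [-0.96,0.2,0.72,0,-1],
  [-0.96,0.2,0.735,0,-1],
  [-0.96,0.2,0.735,0,0],
  [-0.96,0.2,0.735,0,0],
  [-0.96,0.2,0.735,0,0],
  [-0.96,0.2,0.4,0,0],
  [-0.96,0.2,0,0,-1],
  [-0.5,0.1,0,0,-1],
  [0,0,0,0,-1],
], force=30)

```text
clock: 60.5
position: [0.4592, 0.3038, 0.1839]
ee_rot: [-0.014, 1.0, 0.001, 0.001]
ft_force: [-0.9, 1.6, 0.6]
grip_width: -0.001
grasp_force: 0.0
```

Request:
carry_out([
  [0.2,-0.1,0,-0.03,-1],
  [0.4,-0.2,0,0.054,-1],
  [0.526,-0.2,0,0.054,-1],
  [0.526,-0.2,0,0.054,-1],
  [0.526,-0.2,0,0.054,-1],
])

```text
clock: 61.12
position: [0.3829, 0.2723, 0.1834]
ee_rot: [-0.0, 1.0, 0.0, 0.0]
ft_force: [0.4, -0.5, -0.5]
grip_width: -0.002
grasp_force: 0.0
```

```bash
python3 - <<'E'
from h import *
p=camera("top"); P=world(p); z=P[...,2]
m=near(P,.58,.332,.12,.06)&(z>.028)&(z<.046); print("caddy top",rect(P,m),np.median(z[m]))
m=near(P,.58,.332,.12,.05)&(z>.07)&(z<.095); print("rib top",rect(P,m))
w=camera("wrist"); W=wworld(w); z=W[...,2]
m=near(W,.37,.267,.06,.05)&(z>.075)&(z<.1)&(w["depth"]>.12); print("roller/lever wr",rect(W,m) if m.sum()>9 else 0)
b=m&(w["img"].min(-1)>150); print(rect(W,b) if b.sum()>9 else 0, W[b].max(0) if b.sum() else 0)
print([(np.round(q["position"],4),round(q["conf"],2)) for q in boxes_of("roller",w)])
p2=camera("scene"); S=world(p2); m=near(S,.361,.267,.02,.03)&(S[...,2]>.08)&(p2["img"].min(-1)>130); print("scene",rect(S,m) if m.sum()>9 else 0)
save("w10.png",w["img"])
to(.361,.267,.13,0)
E
```

```text
caddy top ([581.8, 334.5], [175.2, 59.5], 1.7, 692) 0.038491991337510384
rib top ([582.1, 333.6], [78.7, 15.7], 1.6, 141)
roller/lever wr ([375.2, 266.0], [44.7, 22.3], 1.9, 1079)
0 0
[(array([0.4975, 0.0349, 0.0582]), 0.7), (array([0.3693, 0.2684, 0.0861]), 0.59)]
scene ([361.0, 266.9], [59.7, 39.8], -89.6, 187)
to [ 0.145 -0.032  0.354] spin -0.001 | at [0.3827 0.2719 0.1831] yaw -0.03 F [-0.1 -0.3  0.1] w -0.001 g 0.0 t 61.3
```

View pics/w10.png

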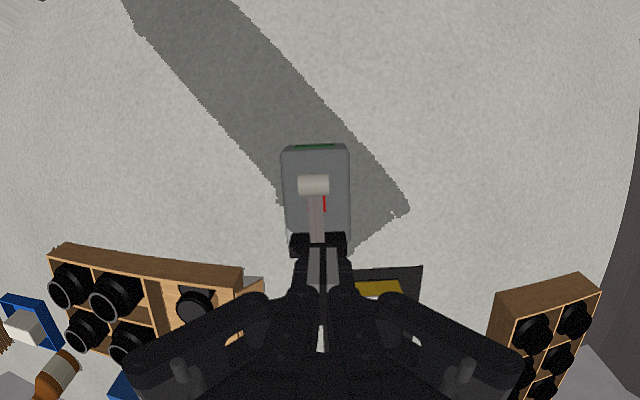

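The caddy is now centred on the mat, at (0.582, 0.334) and 1.7 degrees like the mat. Wrist view: the roller is at (314,185) on the counter, about (0.361, 0.267) in world coordinates. I go above it with the fingers shut.

Request:
carry_out([
  [0.08,-0.03,0,0,-1],
  [0.145,-0.035,0,0,-1],
  [0.145,-0.035,0.15,0,-1],
  [0.145,-0.035,0.3,0,-1],
  [0.145,-0.035,0.38,0,-1],
  [0.145,-0.035,0.38,0,-1],
  [0.145,-0.035,0.38,0,-1],
])

```text
clock: 62.2
position: [0.3607, 0.2669, 0.127]
ee_rot: [0.0, 1.0, 0.0, 0.0]
ft_force: [0.8, 0.5, 0.2]
grip_width: -0.003
grasp_force: 0.0
```

Request:
carry_out([
  [0,0,0.02,0,-1],
  [0,0,0.04,0,-1],
  [0,0,0.055,0,-1],
  [0,0,0.07,0,-1],
  [0,0,0.07,0,-1],
])

```text
clock: 62.82
position: [0.3603, 0.2664, 0.1156]
ee_rot: [0.0, 1.0, -0.0, -0.0]
ft_force: [0.2, 0.8, -0.4]
grip_width: 0.004
grasp_force: 0.0
```

Request:
carry_out([
  [0,0,0.02,0,-1],
  [0,0,0.04,0,-1],
  [0,0,0.053,0,-1],
  [0,0,0.053,0,-1],
])

```text
clock: 63.32
position: [0.3603, 0.2666, 0.1077]
ee_rot: [0.0, 1.0, 0.0, -0.0]
ft_force: [-2.2, 0.4, 3.5]
grip_width: 0.004
grasp_force: 1.6
```

Request:
carry_out([
  [0,0,0.01,0,-1],
  [0,0,0.02,0,-1],
  [0,0,0.02,0,-1],
])

```text
clock: 63.7
position: [0.3604, 0.2666, 0.1047]
ee_rot: [0.0, 1.0, 0.0, -0.0]
ft_force: [-2.7, -0.1, 3.3]
grip_width: 0.0
grasp_force: 1.8
```

```bash
python3 - <<'E'
from h import *
F=[];
for i in range(4): camera("scene"); F.append(st()["ft_force"][2])
print(np.round(F,2)); to(.361,.267,.1005,0)
E
```

```text
[3.52 4.3  3.21 3.68]
to [-0.004  0.003  0.029] spin -0.0 | at [0.3604 0.2666 0.1049] yaw -0.01 F [-3.2  0.3  3.7] w -0.005 g 1.8 t 63.9
```

Request:
carry_out([
  [0,0,0.01,0,-1],
  [0,0,0.02,0,-1],
  [0,0,0.028,0,-1],
  [0,0,0.028,0,-1],
  [0,0,0.028,0,-1],
])

```text
clock: 64.53
position: [0.3604, 0.2665, 0.1006]
ee_rot: [0.0, 1.0, 0.0, -0.0]
ft_force: [-3.0, 0.0, 4.4]
grip_width: -0.001
grasp_force: 2.0
```

```bash
python3 - <<'E'
from h import *
F=[];
for i in range(5):
    p=camera("scene"); F.append(st()["ft_force"][2])
S=world(p); m=near(S,.361,.267,.03,.025)&(S[...,2]>.05)&(S[...,2]<.1)&(p["img"].min(-1)>110)
print(np.round(F,2),np.mean(F),"roller top z",np.percentile(S[m][:,2],[50,95,99]).round(4) if m.sum() else 0,m.sum()); to(.361,.267,.1,0)
E
```

```text
[3.89 3.09 3.52 4.05 3.69] 3.6488203983621714 roller top z 0 0
to [-0.004  0.003  0.004] spin -0.0 | at [0.3604 0.2666 0.1006] yaw -0.01 F [-4.   0.   3.7] w -0.003 g 2.1 t 64.8
```

Request:
carry_out([
  [0,0,0.006,0,-1],
  [0,0,0.011,0,-1],
  [0,0,0.011,0,-1],
  [0,0,0.011,0,-1],
])

```text
clock: 65.28
position: [0.3604, 0.2665, 0.0989]
ee_rot: [0.0, 1.0, 0.0, -0.0]
ft_force: [-3.9, -0.0, 4.3]
grip_width: -0.004
grasp_force: 2.1
```

Request:
carry_out([
  [0,0,-0.04,0,-1],
  [0,0,-0.1,0,-1],
  [0,0,-0.2,0,-1],
  [0,0,-0.5,0,-1],
  [0,0,-0.8,0,-1],
  [0.1,0.3,-0.9,0,-1],
  [0,0.6,-0.9,0,-1],
  [0,0.9,-0.9,0,-1],
  [0,0.9,-0.9,0,-1],
])

```text
clock: 66.4
position: [0.3591, 0.4044, 0.2341]
ee_rot: [-0.002, 1.0, 0.0, -0.0]
ft_force: [-0.4, -0.3, -0.2]
grip_width: -0.002
grasp_force: 0.0
```

```bash
python3 jars.py .36 .4 .2 0; python3 - <<'E'
from h import *
p=camera("top"); P=world(p); z=P[...,2]; save("final.png",p["img"][100:320,100:500],2)
m=near(P,.361,.267,.03,.03)&(z>.07); print("roller z",P[m][:,2].max() if m.sum() else 0)
m=near(P,.645,-.3,.07,.09)&(z>.055)&(z<.075); print("spacer",rect(P,m))
m=near(P,.58,.334,.12,.06)&(z>.028)&(z<.046); print("caddy",rect(P,m))
E
```

```text
(0.478, -0.24) 0
(0.5455, -0.371) 0
(0.4087, -0.3845) 0
(0.3544, -0.2775) 0
(0.506, -0.062) ([522.0, -42.4], [85.0, 81.8], 2.1, 167, np.float64(0.074))
(0.5876, -0.0674) ([580.9, -53.5], [85.2, 44.0], -77.3, 155, np.float64(0.074))
(0.5111, 0.0197) ([527.3, 20.1], [84.3, 43.1], 2.9, 162, np.float64(0.073))
(0.5929, 0.0144) ([589.5, 12.7], [43.2, 42.6], 89.3, 150, np.float64(0.074))
to [-0.001 -0.016  0.228] spin 0.003 | at [0.3599 0.4024 0.2341] yaw 0.1 F [ 0.6 -1.5 -0.4] w -0.001 g 0.0 t 66.5
roller z 0.6036956448479239
spacer ([671.2, -288.7], [111.0, 97.7], -84.8, 362)
caddy ([581.7, 334.4], [175.4, 60.2], 1.4, 717)
```

View pics/final.png

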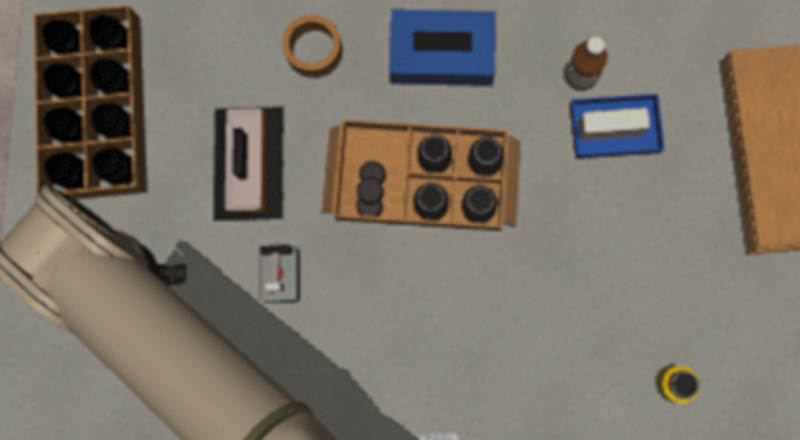

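Top crop: the four jars are in the cells around (460,175), three caps in the bay at (370,188), spacer in the tray at (615,122), and the caddy centred on its mat at (245,160). The lever is up at (278,268), and the tape, bottle and gloves are untouched. Handing in.

```bash
python3 -c "
from h import *
print(ticket.hand_in())"
```

```text
the job is handed in; nothing more can be done
None
```

I handed the job in at about 67 s: spacer in the tray, four jars in their cells, three caps in the bay, caddy upright on the middle of its mat; the lever was pressed about 16 mm and released last, the click inferred from depth and force (about 3.7 N) rather than observed.

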